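Hang the marker tray on the bag dispenser's stud

TASK

Pick up the steel marker tray by its grip block and hang it on the front of the paper-bag dispenser: slip the keyhole in its back plate over the headed stud until the plate lies against the dispenser, then slide it straight down until it is fully home on the stud, locked behind the head. The stud is spring-drawn, so the tray will not drop home by its own weight, but do it gently, without ramming the dispenser; then let go and leave the other things on the table alone.

Things in the scene. Friction and masses are not known exactly. Their poses are not given: they have to be found in the camera images.
- holder: Marker tray, bare sheet steel, 0.2 to 0.38 kg, standing on its flat bottom. Back plate 80 wide (y), 5 thick (x -5 to 0), 130 high; at its foot an open tray, x -55 to 0, rim 25 high. Origin: bottom edge of the plate's rear face, mid width; x points backwards out of the rear face, z up. Hung, its axes point as stand's.
- grip (a point): Middle of the tray's grey grip block, which stands in front of the plate's upper part: 22 in front of the plate's rear face, 128 above the tray's bottom. Block 16 wide (y), 34 deep (x -38 to -4), z 100 to 148 over the bottom: take it here from above, fingers closing along y. Axes as holder.
- hole (a point): Centre of the keyhole's wide opening, on the plate's rear face, 70 above the tray's bottom. Opening 20 wide, 20 high, corners chamfered; it funnels upwards into a slot 9 wide whose closed upper end is 93 above the bottom. Axes as holder.
- seat (a point): Point in the slot where the stud's axis lies when the tray is home, on the plate's rear face, 90 above the tray's bottom, 20 above hole. Axes as holder.
- stand: Paper-bag dispenser, grey steel box 110 wide (y), 80 deep, 170 high, full of folded brown bags, fixed to the table. Origin: bottom of its front face, mid width; x points from the front face into the box, z up: the stud sticks out of the face along -x.
- stud_root (a point): Mid width of the dispenser's face, at the stud's height, 123 to 147 over the table; axes as stand. The stud itself sits up to 12 to either side (y) of this point, unmeasured: find it by feel or sight. Shank 6 dia, head 16 dia, head's end 11 off the face. Its spring clamps the 5 thick plate: sliding takes up to 8 N beyond the tray's weight, 12 N seats it; hard stop.
- can: Food can with a paper label, 68 diameter, 85 high; origin at the middle of its underside. A bystander: leave alone.
- jar: Jar, 56 diameter, 75 high; origin at the middle of its underside. A bystander: leave alone.
- pouch1: White food pouch, standing, 75 wide, 107 high; origin at the middle of its underside. A bystander: leave alone.
- pouch2: White food pouch, standing, 75 wide, 107 high; origin at the middle of its underside. A bystander: leave alone.
- paperbag: Filled brown paper bag, 70 by 100, 160 high; origin at the middle of its underside. A bystander: leave alone.
- tub: Open round tub, 90 diameter, 60 high; origin at the middle of its underside. A bystander: leave alone.
- cup: Small labelled can, 60 diameter, 90 high; origin at the middle of its underside. A bystander: leave alone.
Mind the look-alikes: they are no part of the job. Leave any red look-alike of the holder alone. Leave any pink look-alike of the stand alone.

How it is judged (in metres and radians):
On the way:
1. the wide opening of the tray's keyhole is over the stud head, the back plate within 4 mm of the dispenser's face (x of hole in the frame of stud_root between -0.004 and 0.003 m and y of hole in the frame of stud_root between -0.017 and 0.017 m and z of hole in the frame of stud_root between -0.006 and 0.006 m), for 0.1 s.
At the end, for the whole second after the job is handed in: The tray hangs still and upright (within 5.7 degrees) and square on the dispenser: the slot's upper end down on the stud's shank (seat within 2 mm of stud_root in height, 17 mm sideways, as the stud itself may sit off to a side), the back plate flat on the face (within 2.5 mm) (x of seat in the frame of stud_root between -0.0025 and 0.0025 m and y of seat in the frame of stud_root between -0.017 and 0.017 m and z of seat in the frame of stud_root between -0.002 and 0.002 m and angle between holder's own z axis and vertical below 0.1 rad and angle between the x axis of holder and the x axis of stand, either way round below 0.1 rad and linear speed of holder below 0.01 m/s and angular speed of holder below 0.1 rad/s); the robot touches nothing.
It fails at once if the tray pressed or knocked against the dispenser or its stud with more than 45 N (contact force between holder and stand above 45 N).
It fails at once if the robot pressing on the dispenser with more than 20 N (contact force between any of the fingers, the arm and stand above 20 N).
It fails at once if a bystander moved by more than 20 mm (distance of any of can, jar, pouch1, pouch2, paperbag, tub, cup from where it was at the start of the episode above 0.02 m).
It also fails if it takes over 58 s, if anything falls off the work surface, if the arm or the gripper's body presses on something with over 40 N, if the wrist force passes 120 N, or if a joint passes its speed limit or range.

ROBOT

A 6-joint arm with a two-finger parallel gripper is mounted at the origin on the work surface. World frame = base frame: x ahead of the robot, y to its left, z up, the work surface at z = 0. Lengths are in mm, angles in degrees, forces in N, time in s.
With the tool pointing down it reaches from about 300 to 850 mm from the base axis. Payload 4.2 kg.
Tool frame: the origin (TCP) lies on the centre line of the jaws, within the pads' length; the fingertips stand 14 mm ahead of it and the grasp point (between the pads) lies 5 mm behind it; z points along the fingers, y is the direction in which the jaws open and shut (so a half turn about z gives the same grasp; the last joint's range is limited). The gripper opens to 91 mm and grips with 3 to 60 N. Pads are 32 mm wide; open, the fingers measure 118 mm over their backs; the gripper's body (76 mm by 178 mm) begins 60 mm behind the grasp point.
Start: joints at [65.031, 18.312, 89.639, -0, 72.044, -1.146], TCP at [232.259, 526.021, 227.976] pointing down, gripper open.
Joint ranges: [-177.97, 177.97], [-48.28, 115.42], [12.27, 149.76], [-77.06, 257.06], [2.81, 150.46], [-146.56, 146.56]. Speed limits (degrees/s): [147.25, 147.25, 180, 180, 180, 180].

INTERFACE

Orientations are given as [roll, pitch, yaw] about the fixed x, y, z axes, in that order (R = Rz(yaw) Ry(pitch) Rx(roll)).
In Python, from workcell import env gives the robot as it stands.
- The arm moves only by the tool play_rows, never from a script. Its argument "increments" is a list of rows, each a list of 5 numbers: the shift along the world's x, y, z in mm, then the turn about the world's z in degrees, then the closure, from 0 (fully open) to 1 (shut). In form: [[x, y, z, yaw, fingers], ...]. A call has 1 to 20 rows; each row shifts and turns the commanded pose from where the row before left it; what a row does not reach is not made up. A row lasts 1/8 s, in which the tool goes at most 62.5 mm and 10.7 degrees, less where a joint would pass 70% of its speed; a pose out of reach is approached as far as the arm can. A call is refused whole if a number of a shift passes 62.5 or a number of a turn 10.7, either way. A call with a gripper value outside its range is refused whole. The fingers move at their own pace and stop on an object; "newtons" is the grip in N (left out, the last holds). Time passes only in rows, so rows that do not move let the fingers close. It gives the time, the measured TCP pose, the force and the opening at its end, in the units of the state.
- env.state(): the state, without advancing time (a new reading comes with each control period).
- env.grab_frame(name): name is "scene" or "side" or "wrist"; returns the picture (480x640x3 uint8, red, green, blue); there is no depth.
- env.calibration(name): a dict with "fx", "fy", "cx", "cy" (pixels), "dist_coeffs" ([k1, k2, p1, p2, k3] as OpenCV has them; the pictures are not rectified), "R" (3x3) and "t" (3): a world point X has camera coordinates R X + t; the wrist camera has in their place "hand_eye" (4x4, takes a point from camera to tool coordinates, whose origin is the TCP and whose axes are the flange's). Camera axes: x right, y down, z forward; pixel columns grow to the right and rows downward; lengths in mm; the calibration is good to about 2 mm. A picture is of the moment at which its call begins: read the wrist's pose just before it. calibration takes no time and is no camera call.
- env.job_done(): hands the job in, once; it reports no verdict.
The state is a dict: "time_s": time; "qpos": joint angles; "qvel": joint speeds; "effort": joint torques, N m; "ee_pos": TCP position; "ee_rot": TCP orientation; "force": force on the tool from outside, world axes, zero at the start; "torque": the same for the moment, N m; "gripper_width": finger opening in mm.
Only numpy, scipy, OpenCV 4.12 (cv2) and the standard library are available. Lean on these libraries where they do the work, as an engineer would, in place of code of your own. Each camera call takes 0.05 s, during which the arm holds its last target.

## Working session

There is one attempt and no reset: what is moved stays moved. The work goes in short steps, Python scripts to look and compute and a tool call to move; the robot and the scene stay as the last step left them, time stands still between calls to the robot, and variables do not carry over. Pictures are saved under pics/ and viewed, and the job is handed in when it is done.

Besides the shell and the picture viewer there is one more tool, called after "Request:" as name(argument=value, ...) on one line, values as JSON. play_rows: Moves the arm, as the interface text tells. Its arguments: {"type":"object","properties":{"increments":{"type":"array"},"newtons":{"type":"number"}},"required":["increments"]}

```bash
mkdir -p pics; ls
python3 - <<'E'
from workcell import env
import cv2
print(env.state())
for n in ["scene","side","wrist"]:
    im=env.grab_frame(n); cv2.imwrite(f"pics/{n}0.png",im[:,:,::-1]); print(n,env.calibration(n))
E
```

```text
pics
{'time_s': 0.0, 'qpos': array([ 6.50330746e+01,  1.83503437e+01,  8.97055683e+01, -2.22059175e-03,
        7.20431378e+01, -1.14633611e+00]), 'qvel': array([ 0.05411906,  0.00630927,  0.02527634,  0.014842  , -0.00769306,
        0.00925307]), 'effort': array([-1.54216508e-03, -4.12447500e+01, -2.31972742e+01,  7.28238327e-02,
        4.58214688e-02, -1.37609377e-04]), 'ee_pos': array([232.04197869, 525.58347921, 227.13893684]), 'ee_rot': array([-1.79900928e+02,  1.29224840e-04,  1.56180097e+02]), 'force': array([ 0.38301905,  0.24611447, -0.17847877]), 'torque': array([0.01780219, 0.01767273, 0.03760988]), 'gripper_width': 90.99344496841653}
scene {'fx': 491.56925897355, 'fy': 491.56925897355, 'cx': 312.8258944546996, 'cy': 239.4930104167594, 'dist_coeffs': array([-0.00736176,  0.        ,  0.        ,  0.        ,  0.        ]), 'R': array([[-0.07672346,  0.99682321,  0.0213777 ],
       [ 0.58603759,  0.06243167, -0.80787513],
       [-0.80664332, -0.04945484, -0.58896584]]), 't': array([  27.70259215, -229.97368115, 1516.08861031])}
side {'fx': 558.4239730731692, 'fy': 558.4
[... 208 characters left out ...]
 [-0.31042303, -0.47881965, -0.8211999 ],
       [ 0.45064221,  0.68651147, -0.57063439]]), 't': array([-460.39870634,  298.89613381,  986.01192978])}
wrist {'fx': 334.4711943945653, 'fy': 334.4711943945653, 'cx': 315.72550006808405, 'cy': 235.353004286222, 'dist_coeffs': array([-0.05000888,  0.        ,  0.        ,  0.        ,  0.        ]), 'hand_eye': array([[-2.62746509e-04, -9.56564959e-01, -2.91519141e-01,
         8.23890078e+01],
       [ 9.99999727e-01, -4.52582414e-04,  5.83762837e-04,
        -4.15596223e-03],
       [-6.90343511e-04, -2.91518908e-01,  9.56564817e-01,
        -1.56589118e+02],
       [ 0.00000000e+00,  0.00000000e+00,  0.00000000e+00,
         1.00000000e+00]])}
```

View pics/scene0.png

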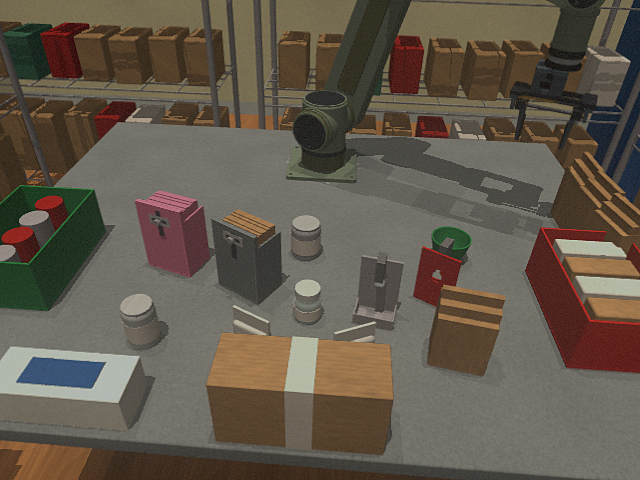

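View pics/side0.png

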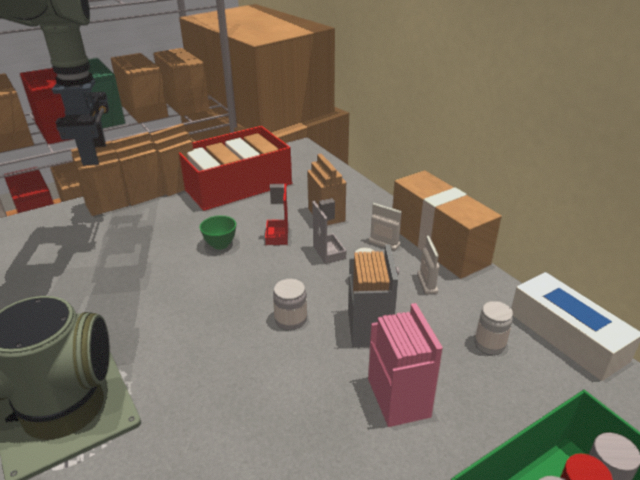

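View pics/wrist0.png

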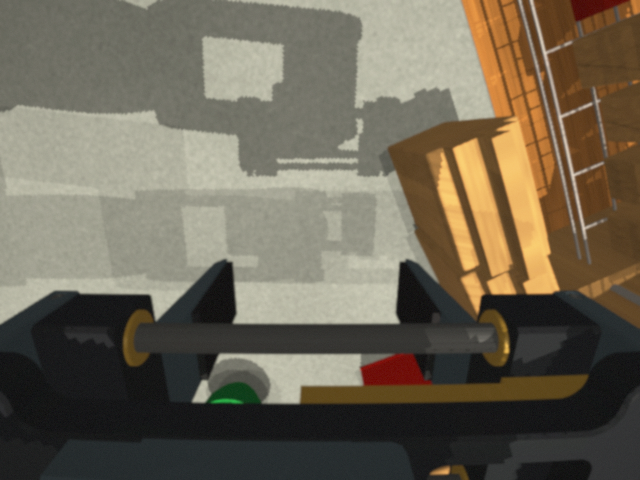

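Run:
```python
import cv2
im=cv2.imread("pics/scene0.png")
cv2.imwrite("pics/s1.png",cv2.resize(im[200:330,205:305],None,fx=5,fy=5,interpolation=cv2.INTER_CUBIC)[:600])
cv2.imwrite("pics/s2.png",cv2.resize(im[235:345,340:480],None,fx=5,fy=5,interpolation=cv2.INTER_CUBIC))
im=cv2.imread("pics/side0.png")
cv2.imwrite("pics/s3.png",cv2.resize(im[190:350,300:420],None,fx=3.7,fy=3.7,interpolation=cv2.INTER_CUBIC))
```

```text
(no output)
```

View pics/s1.png

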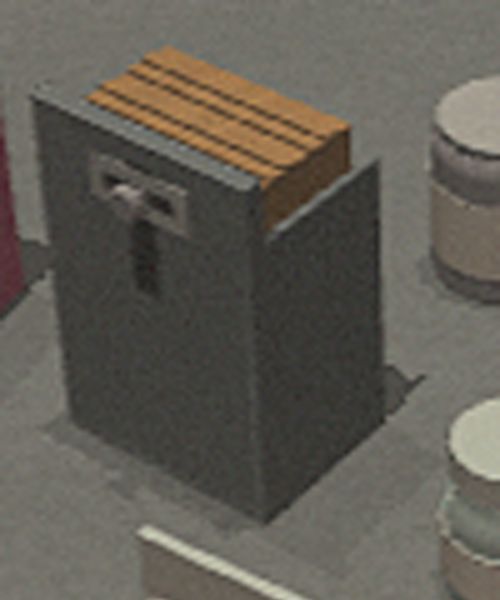

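View pics/s2.png

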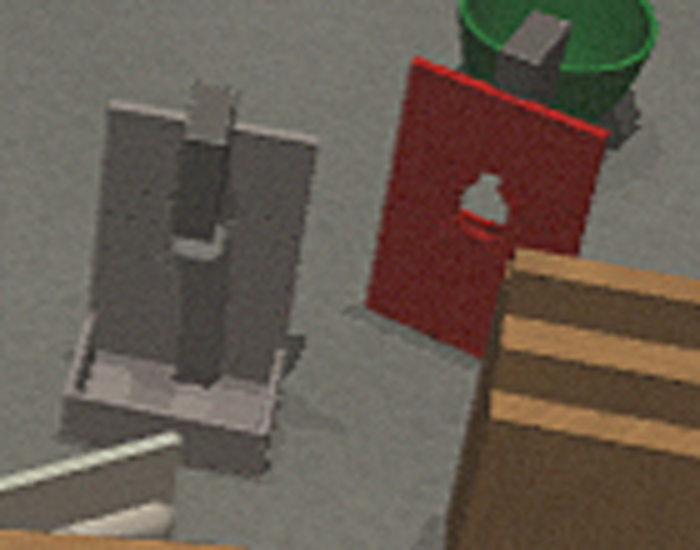

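View pics/s3.png

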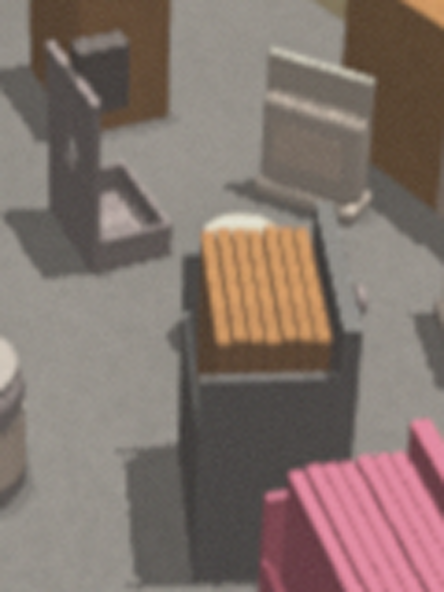

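```bash
cat > h.py <<'E'
import numpy as np, cv2
from workcell import env
from scipy.spatial.transform import Rotation as Ro
def cam(n,st=None):
    c=env.calibration(n); K=np.array([[c['fx'],0,c['cx']],[0,c['fy'],c['cy']],[0,0,1]]); d=np.array(c['dist_coeffs'])
    if n=='wrist':
        T=np.eye(4);T[:3,:3]=Ro.from_euler('xyz',st['ee_rot'],degrees=True).as_matrix();T[:3,3]=st['ee_pos']
        W=T@np.array(c['hand_eye']); R=W[:3,:3].T; t=-R@W[:3,3]
    else: R,t=np.array(c['R']),np.array(c['t'])
    return K,d,R,t
def ray(C,p):
    K,d,R,t=C
    q=cv2.undistortPoints(np.array([[p]],float),K,d)[0,0]
    v=R.T@np.array([q[0],q[1],1]); return -R.T@t, v/np.linalg.norm(v)
def onz(C,p,z):
    o,v=ray(C,p); return o+v*(z-o[2])/v[2]
def proj(C,X):
    K,d,R,t=C
    return cv2.projectPoints(np.array(X,float).reshape(-1,3),cv2.Rodrigues(R)[0],t,K,d)[0][:,0]
E
python3 - <<'E'
from h import *
C=cam('scene'); np.set_printoptions(precision=1,suppress=True)
P=lambda u,v,a,b:(a+u/5-.4,b+v/5-.4)
for nm,u,v,z in [('TL',35,88,170),('TR',258,188,170),('BL',72,418,0),('BR',265,522,0),('sidebackbot',383,422,0)]:
    print('stand',nm,onz(C,P(u,v,205,200),z))
for nm,u,v,z in [('plTL',110,104,130),('plTR',318,140,130),('gripTop',195,85,148),('gripTR',237,92,148),('gripFR',225,140,148),('gripFL',188,132,148),('footFL',62,438,0),('footFR',266,475,0),('rimFL',68,400,25),('rimFR',270,432,25)]:
    print('holder',nm,onz(C,P(u,v,340,235),z))
for nm,px in [('can?',(306,252)),('jar',(307,315)),('cup?',(142,343)),('tub',(450,256)),('pouch',(250,325)),('pouch',(355,335))]: print(nm,onz(C,px,0))
C=cam('side')
Q=lambda u,v:(300+u/3.7-.4,190+v/3.7-.4)
print('side',onz(C,Q(50,42),130),onz(C,Q(100,100),130),onz(C,Q(93,270),0),onz(C,Q(170,250),0))
print('face top',onz(C,Q(318,208),170),onz(C,Q(356,322),170))
E
```

```text
stand TL [ 572.  -186.6  170. ]
stand TR [628.9 -88.5 170. ]
stand BL [ 573.6 -187.2    0. ]
stand BR [629.3 -93.6   0. ]
stand sidebackbot [562.6 -53.2   0. ]
holder plTL [611.8 110.1 130. ]
holder plTR [625.8 188.3 130. ]
holder gripTop [620.2 140.5 148. ]
holder gripTR [622.9 156.1 148. ]
holder gripFR [652.3 150.4 148. ]
holder gripFL [648.9 137.1 148. ]
holder footFL [662.2 101.3   0. ]
holder footFR [674.5 181.4   0. ]
holder rimFL [666.1 102.   25. ]
holder rimFR [675.8 179.9  25. ]
can? [443.8  -9.8   0. ]
jar [651.   10.5   0. ]
cup? [ 755.  -291.3    0. ]
tub [423.7 329.2   0. ]
pouch [689.4 -98.5   0. ]
pouch [695.9 107.5   0. ]
side [628.1 186.9 130. ] [617.3 111.4 130. ] [613.1 113.2   0. ] [667.4 104.    0. ]
face top [622.  -94.9 170. ] [ 577.6 -182.3  170. ]
```

Run:
```python
from h import *
C=cam('scene'); S=cam('side'); np.set_printoptions(precision=1,suppress=True)
P=lambda u,v,a=205,b=200:(a+u/5-.4,b+v/5-.4)
o0=np.array([600.5,-139,0]); yaw=150.
ex=np.array([np.cos(np.radians(yaw)),np.sin(np.radians(yaw)),0]); ey=np.array([-ex[1],ex[0],0])
def onface(C,p,dx):
    o,v=ray(C,p); k=(dx-(o-o0)@ex)/(v@ex); X=o+k*v; return (X-o0)@ey, X[2]
for nm,u,v,dx in [('stud',126,198,-11),('plTL',92,155,0),('plTR',188,190,0),('plBL',96,192,0),('plBR',186,238,0),('slot bot L',135,292,0),('slot bot R',158,298,0),('slotTopL',133,215,0),('slTR',155,225,0)]:
    print(nm,onface(C,P(u,v),dx))
Q=lambda u,v:(300+u/3.7-.4,190+v/3.7-.4)
print('side stud',onface(S,Q(362,297),-9))
# triangulate stud head
o1,v1=ray(C,P(124,198)); o2,v2=ray(S,Q(363,297))
A=np.stack([v1,-v2],1); k=np.linalg.lstsq(A,o2-o1,rcond=None)[0]; a=o1+k[0]*v1;b=o2+k[1]*v2; m=(a+b)/2
print('tri',a,b,(m-o0)@ex,(m-o0)@ey)
for p in [(384,243),(429,290),(371,213),(401,213),(425,240),(438,275)]: print('pouch',p,onz(S,p,0),onz(S,p,107))
for p in [(234,308),(270,322),(334,333),(374,324)]: print('pouch sc',p,onz(C,p,107))
print(proj(S,[[651,10,75]]))
```

```text
stud (np.float64(-0.636395559934614), np.float64(147.6551392937713))
plTL (np.float64(26.82423563684369), np.float64(150.22451767431244))
plTR (np.float64(-22.954618721923403), np.float64(154.53036961628345))
plBL (np.float64(26.766502537391148), np.float64(132.35735434659182))
plBR (np.float64(-19.916663301901643), np.float64(130.25947194440846))
slot bot L (np.float64(10.545342938498406), np.float64(89.49671747448838))
slot bot R (np.float64(-1.9898036921417108), np.float64(92.2473410261698))
slotTopL (np.float64(7.555088255686197), np.float64(129.39673944423225))
slTR (np.float64(-3.915938992719636), np.float64(129.5274983756168))
side stud (np.float64(24.2403007346361), np.float64(166.1984167826165))
tri [ 611.6 -144.4  148.5] [ 613.  -146.7  147.5] -13.467740368772128 -0.21099964612333968
pouch (384, 243) [782.7 100.6   0. ] [683.7 -16.6 107. ]
pouch (429, 290) [ 754.5 -100.     0. ] [ 659.2 -190.7  107. ]
pouch (371, 213) [840.6 232.7   0. ] [733.9  98.1 107. ]
pouch (401, 213) [909.3 188.2   0. ] [793.5  59.4 107. ]
pouch (425, 240) [878.2  54.5   0. ] [766.5 -56.6 107. ]
pouch (438, 275) [808.4 -70.4   0. ] [ 706. -165.  107.]
pouch sc (234, 308) [ 753.8 -108.9  107. ]
pouch sc (270, 322) [780.8 -42.1 107. ]
pouch sc (334, 333) [795.3  66.1 107. ]
pouch sc (374, 324) [768.4 132.3 107. ]
[[364.1 253.6]]
```

Request:
play_rows(increments=[[17.4,-32.6,2,-9.3,0],[17.4,-32.6,2,-9.3,0],[17.4,-32.6,2,-9.3,0],[17.4,-32.6,2,-9.3,0],[17.4,-32.6,2,-9.3,0],[17.4,-32.6,0,-9.3,0],[17.4,-32.6,0,-9.3,0],[17.4,-32.6,0,-9.3,0],[17.4,-32.6,0,-9.3,0],[17.4,-32.6,0,-9.3,0],[17.4,-32.6,0,-9.3,0],[17.4,-32.6,0,-9.3,0],[17.4,-32.6,0,-9.3,0],[17.4,-32.6,0,-9.3,0],[17.4,-32.6,0,-9.3,0],[17.4,-32.6,0,-9.3,0],[17.4,-32.6,0,-9.3,0],[17.4,-32.6,0,-9.3,0],[17.4,-32.6,0,-9.3,0],[17.4,-32.6,0,-9.3,0]])

```text
time_s: 2.65
ee_pos: [580.6, -127.1, 237.6]
ee_rot: [180.0, 0.0, -30.1]
force: [0.6, -0.1, 0.1]
gripper_width: 91.1
```

Request:
play_rows(increments=[[0,0,0,0,0],[0,0,0,0,0],[0,0,0,0,0]])

```text
time_s: 3.02
ee_pos: [579.8, -125.0, 238.0]
ee_rot: [180.0, 0.0, -29.7]
force: [0.3, -0.4, 0.8]
gripper_width: 91.2
```

Run:
```python
from h import *
import pickle
st=env.state(); im=env.grab_frame('wrist'); cv2.imwrite('pics/w1.png',im[:,:,::-1]); pickle.dump(st,open('w1.pkl','wb')); print(st['time_s'],st['ee_pos'],st['ee_rot'],st['qpos'],st['force'])
```

```text
3.025 [ 579.77123596 -125.03167237  238.02333679] [ 1.79999162e+02  2.91367460e-02 -2.97316642e+01] [-1.32849037e+01  1.96328603e+01  8.61993371e+01  7.73787747e-03
  7.41959847e+01  1.06444651e+02] [ 0.26924164 -0.38542752  0.77411402]
```

View pics/w1.png

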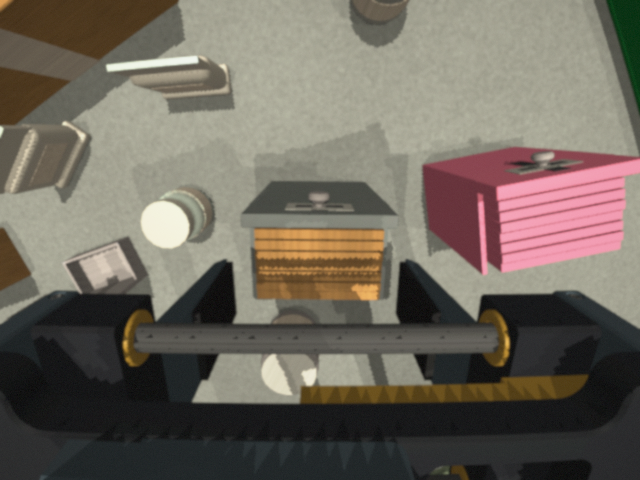

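Run:
```python
import cv2
im=cv2.imread("pics/w1.png")
cv2.imwrite("pics/w1a.png",cv2.resize(im[170:240,235:405],None,fx=4.6,fy=4.6,interpolation=cv2.INTER_CUBIC))
```

```text
(no output)
```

View pics/w1a.png

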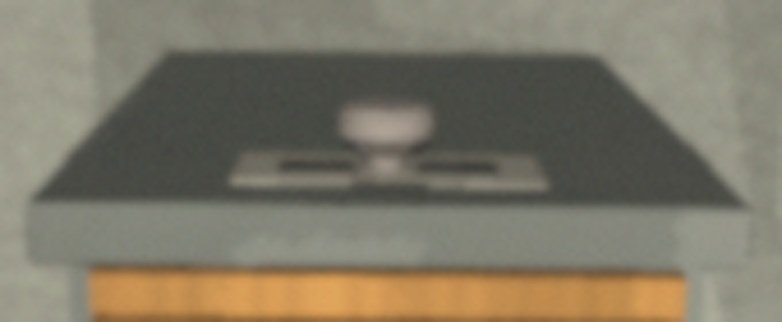

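Run:
```python
from h import *
import pickle
np.set_printoptions(precision=1,suppress=True)
st=pickle.load(open('w1.pkl','rb')); C=cam('wrist',st)
P=lambda u,v:(235+u/4.6-.4,170+v/4.6-.4)
L=onz(C,P(30,203),170);R=onz(C,P(748,208),170);l=onz(C,P(167,55),0);r=onz(C,P(600,55),0)
for a,b in((L,R),(l,r)):
    d=b-a; print(a,b,(a+b)/2,np.linalg.norm(d),np.degrees(np.arctan2(d[1],d[0])))
o0=(L+R)/2
yaw=150.
ex=np.array([np.cos(np.radians(yaw)),np.sin(np.radians(yaw)),0]); ey=np.array([-ex[1],ex[0],0])
for z in (135,140,147):
  for u,v in((338,120),(434,120),(383,165)):
    X=onz(C,P(u,v),z); print(z,X,(X-o0)@ex,(X-o0)@ey)
# scene ray triangulation w/ wrist
S=cam('scene')
o1,v1=ray(S,(205+124/5-.4,200+198/5-.4)); o2,v2=ray(C,P(386,112))
k=np.linalg.lstsq(np.stack([v1,-v2],1),o2-o1,rcond=None)[0]; print(o1+k[0]*v1,o2+k[1]*v2, ((o1+k[0]*v1)-o0)@ex)
print(onz(C,P(386,112),147), proj(S,[o0,L,R,l,r]))
# holder in wrist view
```

```text
[631.8 -95.2 170. ] [ 577.7 -188.4  170. ] [ 604.7 -141.8  170. ] 107.78662537496636 -120.14198024229735
[631.6 -93.5   0. ] [ 576.6 -189.8    0. ] [ 604.1 -141.6    0. ] 110.89066134480632 -119.73461460155022
135 [ 614.7 -137.8  135. ] -6.594850644621026 -8.45062592158167
135 [ 606.6 -152.   135. ] -6.670962693918761 7.899309578190218
135 [ 604.1 -140.6  135. ] 1.175940546759616 -0.738190847868567
140 [ 615.4 -138.3  140. ] -7.488637110280779 -8.335429072656824
140 [ 607.4 -152.3  140. ] -7.563283043348022 7.6995641016143095
140 [ 605.  -141.1  140. ] 0.1324684111577795 -0.7715555781268474
147 [ 616.4 -139.1  147. ] -8.739938162204474 -8.174153484162057
147 [ 608.7 -152.7  147. ] -8.812531532548952 7.419920434408019
147 [ 606.3 -141.8  147. ] -1.3283925786848536 -0.818266200488469
[ 613.  -144.   149.6] [ 614.  -146.7  149.2] -8.23253574836025
[ 613.7 -146.5  147. ] [[230.6 228.1]
 [252.4 237.9]
 [210.  218.7]
 [257.5 304.8]
 [217.5 284. ]]
```

Run:
```python
import cv2
im=cv2.imread("pics/scene0.png")
c=cv2.resize(im[214:246,210:260],None,fx=15,fy=15,interpolation=cv2.INTER_CUBIC)
c=cv2.convertScaleAbs(c,alpha=1.6)
for i in range(0,50,5): cv2.putText(c,str(210+i),(i*15,10),0,.35,(0,255,255)); cv2.line(c,(i*15+7,12),(i*15+7,16),(0,255,255))
for i in range(0,32,5): cv2.putText(c,str(214+i),(0,i*15+11),0,.35,(0,255,255))
cv2.imwrite("pics/s4.png",c)
im=cv2.imread("pics/w1.png")
c=cv2.resize(im[180:220,280:360],None,fx=10,fy=10,interpolation=cv2.INTER_CUBIC)
c=cv2.convertScaleAbs(c,alpha=1.4)
for i in range(0,80,5): cv2.putText(c,str(280+i),(i*10,10),0,.35,(0,255,255))
for i in range(0,40,5): cv2.putText(c,str(180+i),(0,i*10+9),0,.35,(0,255,255))
cv2.imwrite("pics/w1b.png",c)
```

```text
(no output)
```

View pics/s4.png

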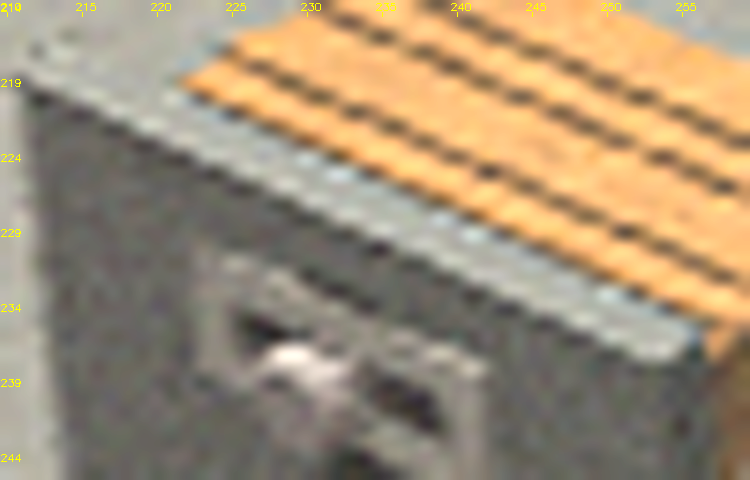

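View pics/w1b.png

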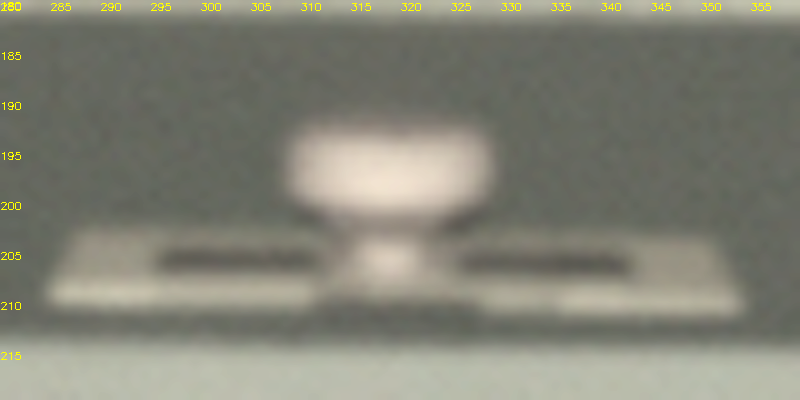

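Run:
```python
from h import *
import pickle
np.set_printoptions(precision=1,suppress=True)
st=pickle.load(open('w1.pkl','rb')); W=cam('wrist',st); S=cam('scene')
L=onz(S,(211.5,219.5),170);R=onz(S,(254.3,238.2),170); print(L,R,(L+R)/2)
yaw=150.
ex=np.array([np.cos(np.radians(yaw)),np.sin(np.radians(yaw)),0]); ey=np.array([-ex[1],ex[0],0])
def onface(C,o0,p,dx):
    o,v=ray(C,p); k=(dx-(o-o0)@ex)/(v@ex); X=o+k*v; return round((X-o0)@ey,1), round(X[2],1)
o0=(L+R)/2
for nm,p,dx in [('head',(229.7,239.5),-11),('headtop',(229.5,236.3),-9),('eTL',(223,230),0),('eTR',(241.7,238),0),('eBL',(223,238.7),0)]: print('scene',nm,onface(S,o0,p,dx))
o0=np.array([604.4,-141.7,0])
for nm,p,dx in [('headfar',(317.8,192),-11),('headnear',(317.8,200),-6.5),('shankbase',(317.8,208),0),('eTL',(284.5,209.5),0),('eTR',(353.5,210.5),0),('eBL',(287.5,203),0),('eBR',(350.5,203),0),('topL',(246,214),0)]: print('wrist',nm,onface(W,o0,p,dx))
# holder in wrist: none
```

```text
[ 580.  -184.8  170. ] [632.4 -91.5 170. ] [ 606.2 -138.2  170. ]
scene head (np.float64(-1.3), np.float64(151.4))
scene headtop (np.float64(0.5), np.float64(157.1))
scene eTL (np.float64(25.5), np.float64(156.2))
scene eTR (np.float64(-22.3), np.float64(157.5))
scene eBL (np.float64(28.1), np.float64(134.3))
wrist headfar (np.float64(-1.0), np.float64(141.6))
wrist headnear (np.float64(-1.0), np.float64(150.3))
wrist shankbase (np.float64(-0.9), np.float64(148.2))
wrist eTL (np.float64(-25.4), np.float64(153.9))
wrist eTR (np.float64(25.1), np.float64(156.2))
wrist eBL (np.float64(-25.2), np.float64(129.7))
wrist eBR (np.float64(25.6), np.float64(128.6))
wrist topL (np.float64(-50.9), np.float64(168.7))
```

Request:
play_rows(increments=[[24,-14,0,0,0],[24,-14,0,0,0],[23,-13,0,0,0],[0,0,0,0,0],[0,0,0,0,0],[0,0,0,0,0]])

```text
time_s: 3.82
ee_pos: [650.5, -166.2, 238.4]
ee_rot: [-180.0, 0.0, -29.8]
force: [0.5, 0.4, 0.1]
gripper_width: 90.9
```

Run:
```python
from h import *
import pickle
st=env.state(); im=env.grab_frame('wrist')[:,:,::-1]; cv2.imwrite('pics/w2.png',im); pickle.dump(st,open('w2.pkl','wb')); print(st['time_s'],st['ee_pos'],st['ee_rot'],st['force'])
C=cam('wrist',st); c0=proj(C,[612,-145,146]); print(c0)
u,v=int(c0[0][0])-50,int(c0[0][1])-45
c=cv2.resize(im[v:v+75,u:u+100],None,fx=8,fy=8,interpolation=cv2.INTER_CUBIC)
c=cv2.convertScaleAbs(c,alpha=1.4)
for i in range(0,100,5): cv2.putText(c,str(u+i),(i*8,10),0,.35,(0,255,255))
for i in range(0,75,5): cv2.putText(c,str(v+i),(0,i*8+9),0,.35,(0,255,255))
cv2.imwrite("pics/w2b.png",c)
```

```text
3.825 [ 650.50730187 -166.22056485  238.39616822] [-1.79999888e+02  1.40849105e-02 -2.97838729e+01] [0.52516437 0.35161129 0.13701809]
[[316.88820024 295.0298773 ]]
```

View pics/w2b.png

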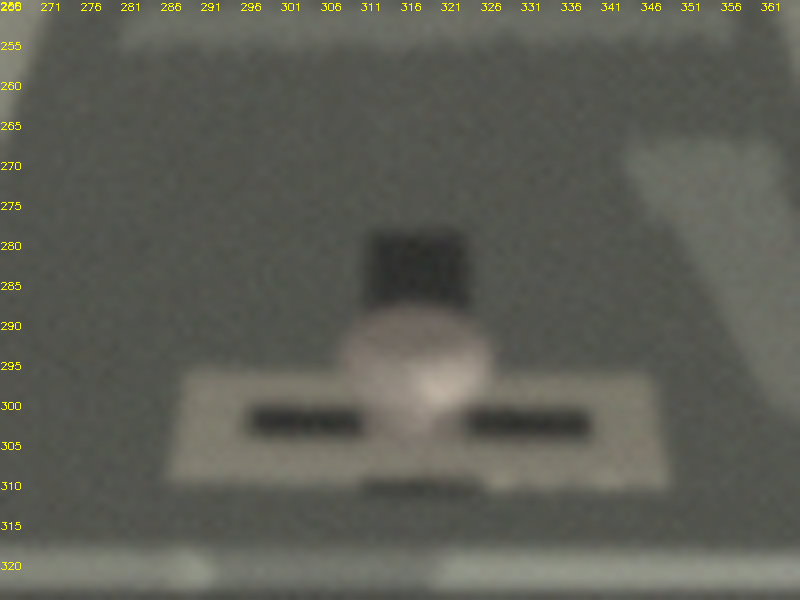

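Run:
```python
from h import *
import pickle
np.set_printoptions(precision=1,suppress=True)
st=pickle.load(open('w2.pkl','rb')); W=cam('wrist',st)
ex=np.array([np.cos(np.radians(150)),np.sin(np.radians(150)),0]); ey=np.array([-ex[1],ex[0],0])
def onface(C,o0,p,dx):
    o,v=ray(C,p); k=(dx-(o-o0)@ex)/(v@ex); X=o+k*v; return round((X-o0)@ey,1), round(X[2],1)
o0=np.array([604.4,-141.7,0])
for nm,p,dx in [('rimlow',(316.8,287.3),-11),('rimtop',(316.8,294),-11),('slots',(316.8,302),-1),('headnear',(316.8,300),-6),('shank',(316.8,304),0),('eT',(285.5,310),0),('eTR',(348.5,310),-1),('eB',(288,296),-1),('eBR',(346,296),-1),('L',(307,291),-11),('R',(326,291),-11),('top',(316,317.5),0)]: print('wrist',nm,onface(W,o0,p,dx))
# predicted for hypotheses
for zs in (141,144,147):
  th=np.linspace(0,2*np.pi,73)
  for dx in (-11,-6):
    X=o0+ex*dx+np.outer(8*np.cos(th),ey)+np.outer(8*np.sin(th)+zs,[0,0,1])
    q=proj(W,X); print(zs,dx,'rows',q[:,1].min(),q[:,1].max(),'cols',q[:,0].min(),q[:,0].max())
st=pickle.load(open('w1.pkl','rb')); W=cam('wrist',st)
for zs in (141,144,147):
  for dx in (-11,-6):
    X=o0+ex*dx+np.outer(8*np.cos(th),ey)+np.outer(8*np.sin(th)+zs,[0,0,1])
    q=proj(W,X); print('w1',zs,dx,'rows',q[:,1].min(),q[:,1].max(),'cols',q[:,0].min(),q[:,0].max())
```

```text
wrist rimlow (np.float64(-1.0), np.float64(137.2))
wrist rimtop (np.float64(-1.0), np.float64(149.6))
wrist slots (np.float64(-1.0), np.float64(144.5))
wrist headnear (np.float64(-1.0), np.float64(150.4))
wrist shank (np.float64(-1.0), np.float64(146.1))
wrist eT (np.float64(-26.1), np.float64(156.2))
wrist eTR (np.float64(24.3), np.float64(157.7))
wrist eB (np.float64(-25.9), np.float64(133.9))
wrist eBR (np.float64(24.3), np.float64(133.5))
wrist L (np.float64(-9.1), np.float64(144.3))
wrist R (np.float64(6.6), np.float64(144.1))
wrist top (np.float64(-1.6), np.float64(167.5))
141 -11 rows 285.15440840792473 293.65892967022313 cols 308.440563112953 327.59027197983954
141 -6 rows 290.4365089351033 299.18479505741345 cols 308.4593730695723 327.5047260230005
144 -11 rows 286.6798916174914 295.36016413641096 cols 308.3626571332666 327.709840636484
144 -6 rows 292.00618927928844 300.93401759451916 cols 308.38214817107604 327.62266324295575
147 -11 rows 288.2362114549459 297.09767594655517 cols 308.2831456437512 327.83187134719935
147 -6 rows 293.6073876418511 302.7202723084574 cols 308.30334324583293 327.74301132685736
w1 141 -11 rows 190.18082842313322 193.6630952907935 cols 308.5662973705014 329.5387937507136
w1 141 -6 rows 196.47484451140372 200.32679356164624 cols 308.5763915873511 329.43490489103243
w1 144 -11 rows 190.8023777355319 194.36475502133726 cols 308.48160663241356 329.6934473980568
w1 144 -6 rows 197.16257755723598 201.1026125045733 cols 308.4923105311711 329.5874729907058
w1 147 -11 rows 191.4378676689802 195.08314832992224 cols 308.39496336526304 329.8516654407908
w1 147 -6 rows 197.86564632175268 201.89681847381098 cols 308.40630317863446 329.7435352683033
```

Request:
play_rows(increments=[[-5,30,0,2,0],[-5,32,0,2,0],[-5,32,0,2,0],[-5,32,0,2,0],[-5,32,0,2,0],[-5,32,0,2,0],[-5,32,0,2,0],[-5,32,0,2,0],[-6,32,0,2,0],[-6,31,0,2,0],[0,0,0,0,0],[0,0,0,0,0],[0,0,0,0,0]])

```text
time_s: 5.5
ee_pos: [599.3, 149.0, 238.1]
ee_rot: [180.0, -0.0, -9.9]
force: [-1.3, -0.0, -0.3]
gripper_width: 90.9
```

Run:
```python
from h import *
import pickle
st=env.state(); im=env.grab_frame('wrist')[:,:,::-1]; cv2.imwrite('pics/w3.png',im); pickle.dump(st,open('w3.pkl','wb')); print(st['time_s'],st['ee_pos'],st['ee_rot'],st['force'])
C=cam('wrist',st); c0=proj(C,[638,144,148]); print(c0)
u,v=int(c0[0][0])-60,int(c0[0][1])-50
c=cv2.resize(im[v:v+90,u:u+130],None,fx=6,fy=6,interpolation=cv2.INTER_CUBIC)
c=cv2.convertScaleAbs(c,alpha=1.3)
for i in range(0,130,5): cv2.putText(c,str(u+i),(i*6,10),0,.3,(0,255,255))
for i in range(0,90,5): cv2.putText(c,str(v+i),(0,i*6+7),0,.3,(0,255,255))
cv2.imwrite("pics/w3b.png",c)
```

```text
5.5 [599.32720757 149.02964843 238.08266696] [ 1.79977826e+02 -9.80241336e-03 -9.89597106e+00] [-1.32346293 -0.00852334 -0.28360572]
[[313.49120628 195.8122548 ]]
```

View pics/w3b.png

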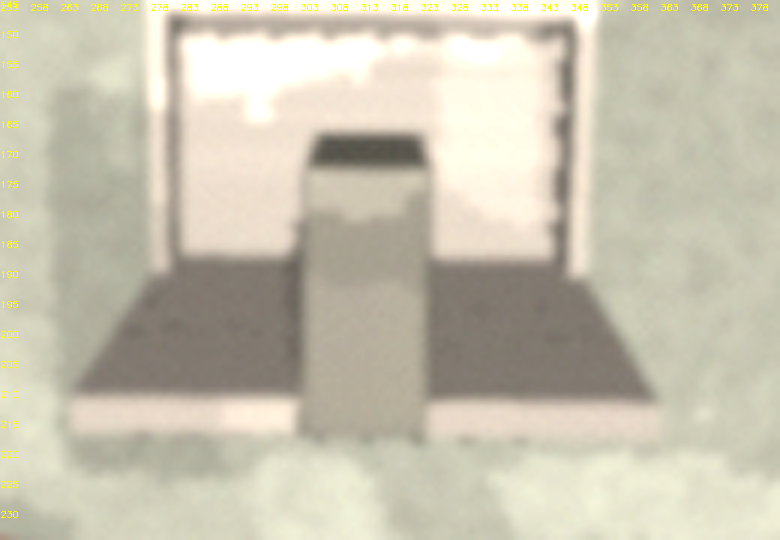

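View pics/w3.png

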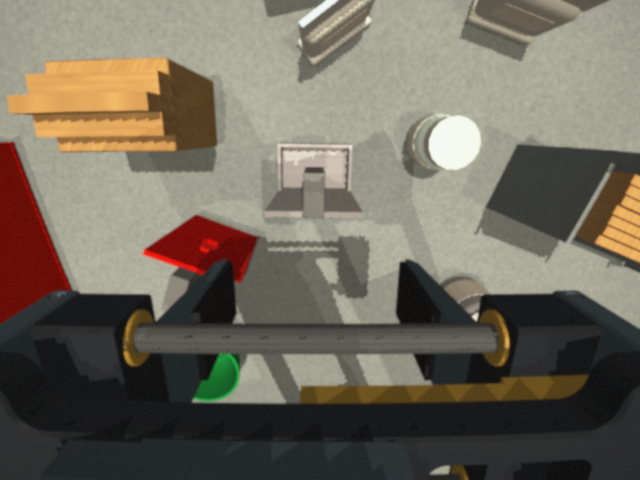

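Run:
```python
from h import *
import pickle
np.set_printoptions(precision=1,suppress=True)
st=pickle.load(open('w3.pkl','rb')); C=cam('wrist',st)
P=lambda u,v:(253+u/6-.4,145+v/6-.4)
a=[onz(C,P(*p),148) for p in [(304,168),(428,168),(428,438),(300,436)]]
for x in a: print(x)
print('mean',np.mean(a,0), np.linalg.norm(a[1]-a[0]),np.linalg.norm(a[2]-a[1]))
l=onz(C,P(70,433),130); r=onz(C,P(659,440),130); d=l-r; print(l,r,(l+r)/2,np.linalg.norm(d),np.degrees(np.arctan2(d[1],d[0]))-90)
l=onz(C,P(70,395),130); r=onz(C,P(659,402),130);print('front top',l,r)
d=a[0]-a[3];print(np.degrees(np.arctan2(d[1],d[0])));d=a[1]-a[2];print(np.degrees(np.arctan2(d[1],d[0])))
```

```text
[656.2 148.4 148. ]
[653.6 133.5 148. ]
[620.2 139.1 148. ]
[623.2 155.  148. ]
mean [638.3 144.  148. ] 15.095832051470932 33.82196006470016
[624.8 187.1 130. ] [610.1 108.5 130. ] [617.5 147.8 130. ] 79.96736010282505 -10.612015212739351
front top [630. 186. 130.] [615.3 107.8 130. ]
-11.367330595454794
-9.519982037953133
```

Request:
play_rows(increments=[[14.7,-1.8,0,-0.6,0],[14,-2,-10,0,0],[14,-2,-15,0,0],[0,0,-20,0,0],[0,0,-20,0,0],[0,0,-15,0,0],[0,0,-10,0,0],[0,0,0,0,0],[0,0,0,0,0]])

```text
time_s: 6.68
ee_pos: [642.5, 144.3, 148.7]
ee_rot: [-180.0, -0.1, -10.4]
force: [0.5, 0.8, 0.1]
gripper_width: 91.2
```

Run:
```python
from h import *
import pickle
st=env.state(); im=env.grab_frame('wrist')[:,:,::-1]; cv2.imwrite('pics/w4.png',im); pickle.dump(st,open('w4.pkl','wb')); print(st['time_s'],st['ee_pos'],st['ee_rot'],st['force'])
```

```text
6.675 [642.48816039 144.32681347 148.71096441] [-1.79971329e+02 -8.12936157e-02 -1.04242701e+01] [0.54557351 0.84877311 0.14962036]
```

View pics/w4.png

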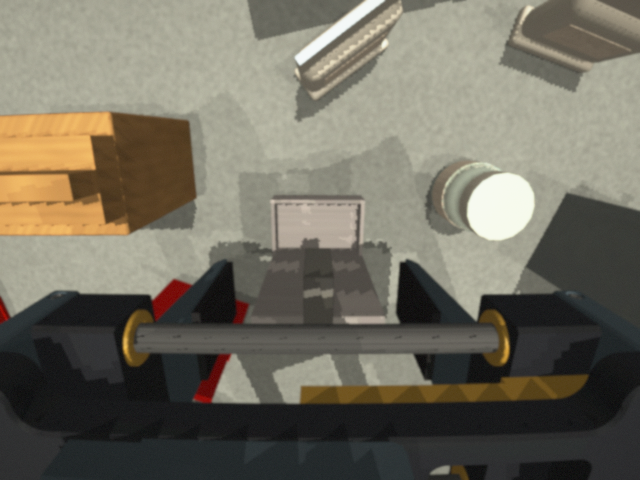

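Request:
play_rows(increments=[[0,-1,-10,0,0],[0,0,-11,0,0],[0,0,0,0,0],[0,0,0,0,0.3],[0,0,0,0,0.6],[0,0,0,0,1],[0,0,0,0,1],[0,0,0,0,1],[0,0,0,0,1],[0,0,0,0,1],[0,0,0,0,1],[0,0,0,0,1]], newtons=40)

```text
time_s: 8.22
ee_pos: [642.0, 143.2, 127.0]
ee_rot: [180.0, 0.0, -10.4]
force: [-0.2, -0.2, -0.4]
gripper_width: 15.8
```

Run:
```python
from h import *
st=env.state(); print(st)
im=env.grab_frame('side')[:,:,::-1]; cv2.imwrite('pics/side1.png',cv2.resize(im[130:330,220:440],None,fx=3,fy=3))
```

```text
{'time_s': 8.225, 'qpos': array([ 1.15756241e+01,  2.97713540e+01,  8.62141807e+01, -2.50448315e-03,
        6.40170813e+01,  1.12004792e+02]), 'qvel': array([-0.07443213,  0.17393882,  0.00068404,  0.01126831,  0.05007439,
       -0.05510839]), 'effort': array([ 3.30394926e-02, -5.03055847e+01, -2.18443644e+01, -2.81444271e-03,
       -8.05598893e-02, -2.43520633e-03]), 'ee_pos': array([641.95874075, 143.21646329, 126.97003937]), 'ee_rot': array([ 1.79996933e+02,  1.58193494e-03, -1.04280705e+01]), 'force': array([-0.21133872, -0.24864756, -0.44206924]), 'torque': array([-0.03563425,  0.22528572,  0.01247157]), 'gripper_width': 15.785863454597715}
```

View pics/side1.png

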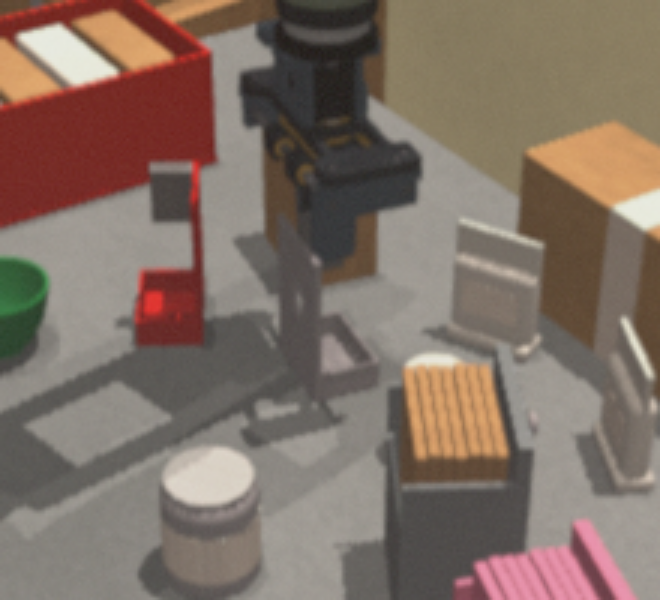

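Request:
play_rows(increments=[[0,0,5,0,1],[0,0,10,0,1],[0,0,20,0,1],[0,0,25,0,1],[0,0,25,0,1],[0,0,22,0,1],[0,-5,16,0,1],[0,-12,0,-1,1],[0,0,0,0,1]])

```text
time_s: 9.4
ee_pos: [641.4, 124.8, 249.0]
ee_rot: [179.9, 0.1, -11.5]
force: [0.2, -0.2, -2.5]
gripper_width: 16.0
```

Request:
play_rows(increments=[[2,-15,0,-1,1],[3,-25,0,-1.6,1],[3,-30,0,-2,1],[3,-30,0,-2,1],[3,-30,0,-2,1],[3,-30,0,-2,1],[3,-30,0,-2,1],[3,-30,0,-2,1],[2,-30,0,-2,1],[2,-25,0,-1,1],[1,-19,0,-1,1],[0,-10,0,0,1],[0,0,-10,0,1],[0,0,-15,0,1],[0,0,0,0,1],[0,0,0,0,1],[0,0,0,0,1]])

```text
time_s: 11.52
ee_pos: [673.7, -173.9, 227.6]
ee_rot: [-179.2, -0.3, -30.2]
force: [5.7, 9.4, 5.1]
gripper_width: 28.3
```

Run:
```python
from h import *
import pickle
st=env.state(); print(st['time_s'],st['ee_pos'],st['ee_rot'],st['force'],st['torque'],st['gripper_width'])
for n in('scene','side','wrist'):
    im=env.grab_frame(n)[:,:,::-1]; cv2.imwrite(f'pics/{n}2.png',im)
a=cv2.imread('pics/scene2.png')[180:330,200:330]; b=cv2.imread('pics/side2.png')[190:350,330:470]
cv2.imwrite('pics/c2.png',np.hstack([cv2.resize(a,(400,460)),cv2.resize(b,(400,460))]))
```

```text
11.525 [ 673.65394039 -173.90784314  227.5570284 ] [-179.2311385    -0.28997818  -30.21599179] [5.72091285 9.43741666 5.0989346 ] [ 2.71135247 -1.25140065 -0.93423274] 28.296228028774628
```

View pics/c2.png

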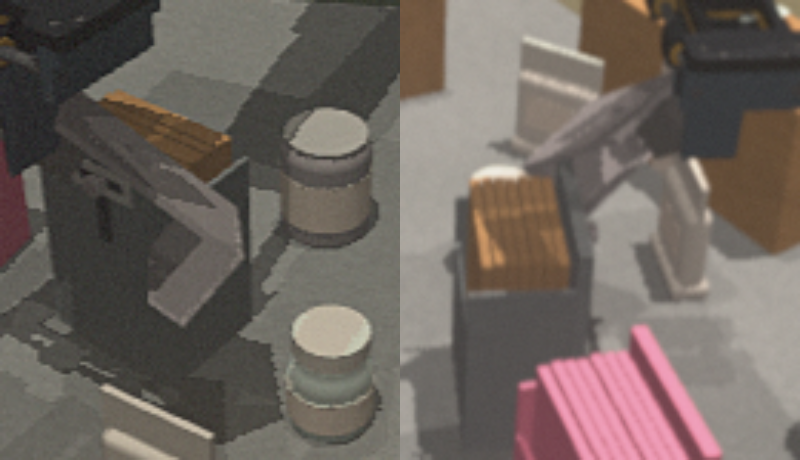

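View pics/wrist2.png

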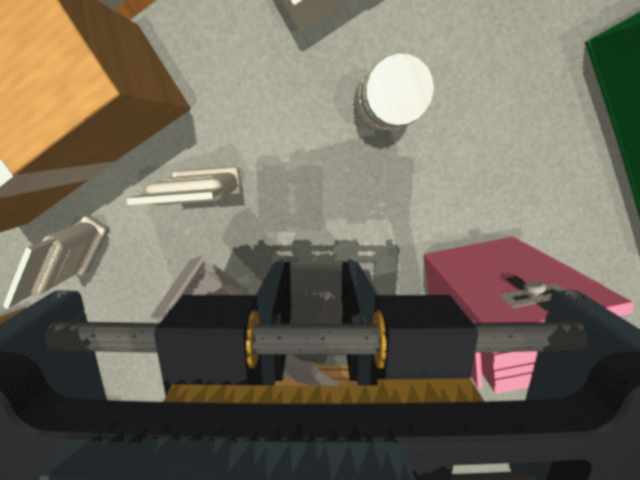

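Request:
play_rows(increments=[[5,-3,3,0,1],[7,-4,4,0,1],[9,-5,5,0,1],[9,-5,6,0,1],[9,-5,6,0,1],[0,0,0,0,1],[0,0,0,0,1],[0,0,0,0,1]])

```text
time_s: 12.68
ee_pos: [708.5, -199.7, 248.5]
ee_rot: [180.0, 0.1, -30.0]
force: [-1.3, 0.5, -2.6]
gripper_width: 15.1
```

```bash
cat > look.py <<'E'
from h import *
import sys
k=sys.argv[1]
st=env.state(); np.set_printoptions(precision=2,suppress=True); print(st['time_s'],st['ee_pos'],st['ee_rot'],st['force'],st['torque'],st['gripper_width'])
for n in('scene','side'):
    im=env.grab_frame(n)[:,:,::-1]; cv2.imwrite(f'pics/{n}{k}.png',im)
C=cam('scene');S=cam('side'); p=st['ee_pos']-np.array([0,0,60])
def crop(C,f,w,h):
    q=proj(C,p)[0].astype(int); im=cv2.imread(f); x=min(max(q[0]-w//2,0),640-w);y=min(max(q[1]-h//2,0),480-h); return cv2.resize(im[y:y+h,x:x+w],(400,500),interpolation=cv2.INTER_CUBIC)
cv2.imwrite(f'pics/c{k}.png',np.hstack([crop(C,f'pics/scene{k}.png',128,160),crop(S,f'pics/side{k}.png',128,160)]))
E
python3 look.py 3
```

```text
12.675 [ 708.51 -199.71  248.49] [179.99   0.05 -30.04] [-1.34  0.52 -2.63] [-0.06  0.04 -0.  ] 15.145394336970691
```

View pics/c3.png

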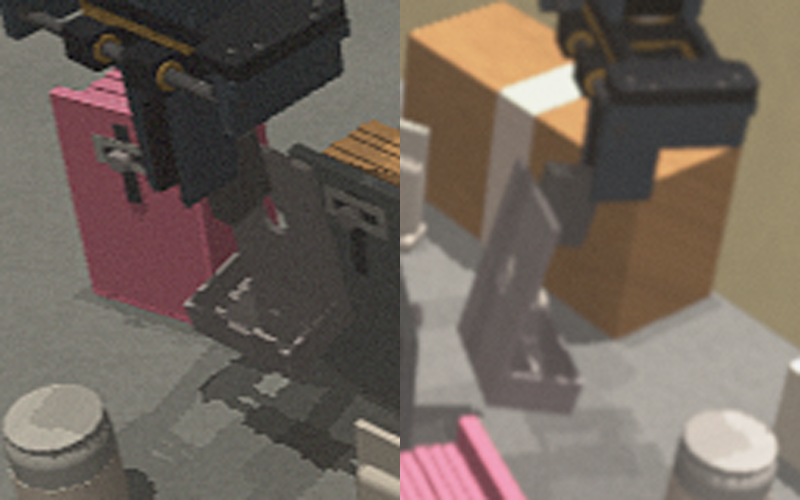

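Request:
play_rows(increments=[[0,0,-10,0,1],[0,0,-15,0,1],[0,0,-15,0,1],[0,0,-10,0,1],[0,0,0,0,1],[0,0,0,0,1]])

```text
time_s: 13.52
ee_pos: [709.3, -199.9, 199.5]
ee_rot: [-180.0, -0.1, -30.0]
force: [0.4, -0.1, -3.4]
gripper_width: 15.2
```

```bash
python3 look.py 4
```

```text
13.525 [ 709.28 -199.89  199.47] [-179.99   -0.06  -30.02] [ 0.4  -0.08 -3.43] [-0.04  0.03  0.  ] 15.170716815213007
```

View pics/c4.png

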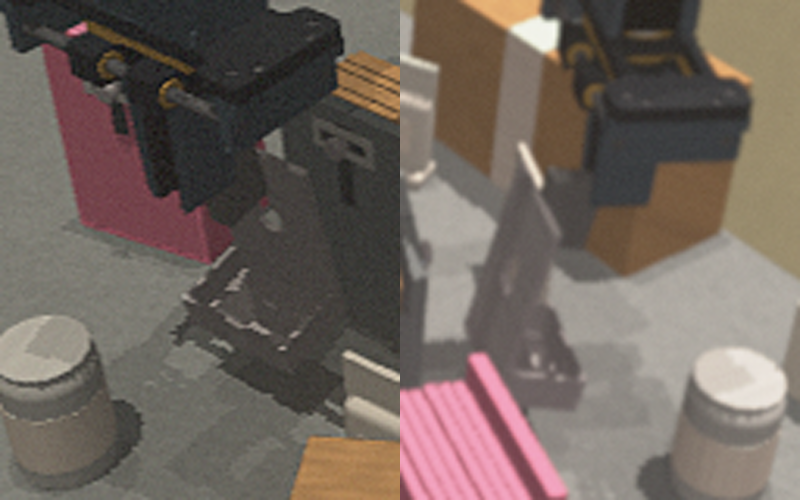

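View pics/side4.png

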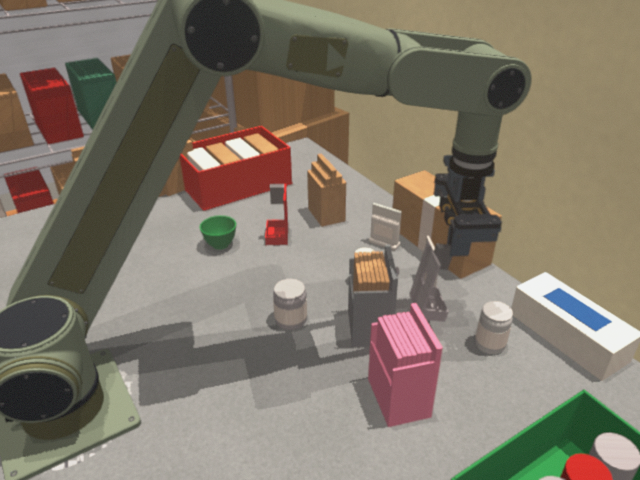

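View pics/scene4.png

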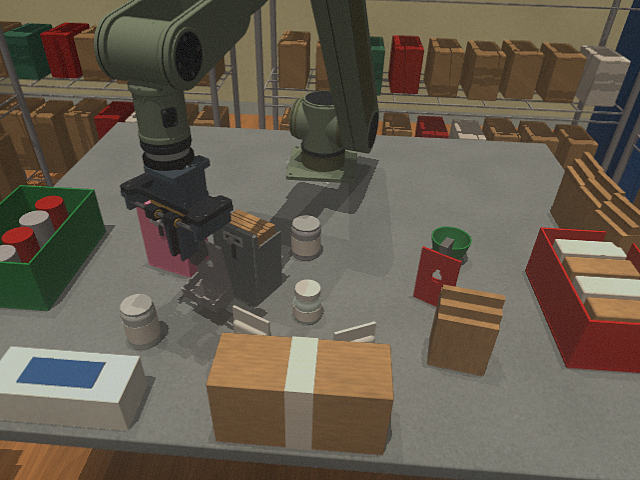

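Request:
play_rows(increments=[[0,0,-10,0,1],[0,0,-15,0,1],[0,0,-15,0,1],[0,0,-8,0,1],[0,0,-4,0,1],[0,0,0,0,1],[0,0,0,0,1]])

```text
time_s: 14.5
ee_pos: [711.2, -202.0, 152.3]
ee_rot: [-180.0, -0.6, -30.0]
force: [-1.1, -1.7, 13.1]
gripper_width: 15.0
```

```bash
python3 look.py 5
```

```text
14.5 [ 711.2  -201.97  152.26] [-180.     -0.6   -30.03] [-1.15 -1.67 13.07] [-0.51  0.33  0.03] 15.038539805469682
```

View pics/c5.png

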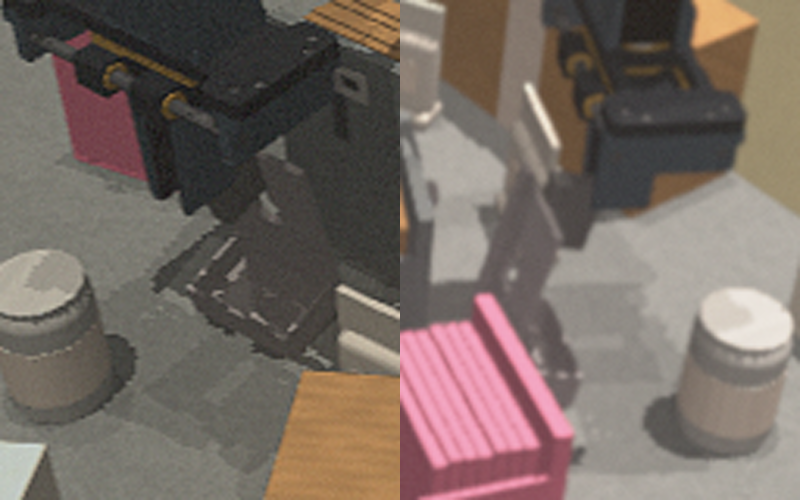

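Request:
play_rows(increments=[[0,0,2,0,1],[0,0,0,0,0.9],[0,0,0,0,0.85],[0,0,0,0,0.8],[0,0,0,0,0.75],[0,0,0,0,0.6],[0,0,0,0,0.3],[0,0,0,0,0],[0,0,0,0,0],[0,0,20,0,0],[0,0,30,0,0],[-10,6,30,0,0],[-20,12,10,0,0],[-20,12,0,0,0],[0,0,0,0,0],[0,0,0,0,0],[0,0,0,0,0]])

```text
time_s: 16.73
ee_pos: [659.6, -170.2, 238.5]
ee_rot: [180.0, 0.0, -30.0]
force: [-0.2, -0.6, 0.5]
gripper_width: 91.2
```

```bash
python3 look.py 6
python3 - <<'E'
from h import *
import pickle
st=env.state(); im=env.grab_frame('wrist')[:,:,::-1]; cv2.imwrite('pics/w6.png',im); pickle.dump(st,open('w6.pkl','wb')); print(st['time_s'],st['ee_pos'],st['ee_rot'])
E
```

```text
16.725 [ 659.59 -170.2   238.48] [179.99   0.   -30.04] [-0.16 -0.55  0.5 ] [-0.01  0.2  -0.06] 91.21049758357037
16.825 [ 659.41060211 -170.17126763  238.43097042] [ 1.79987220e+02  2.04632053e-02 -3.00416571e+01]
```

View pics/c6.png

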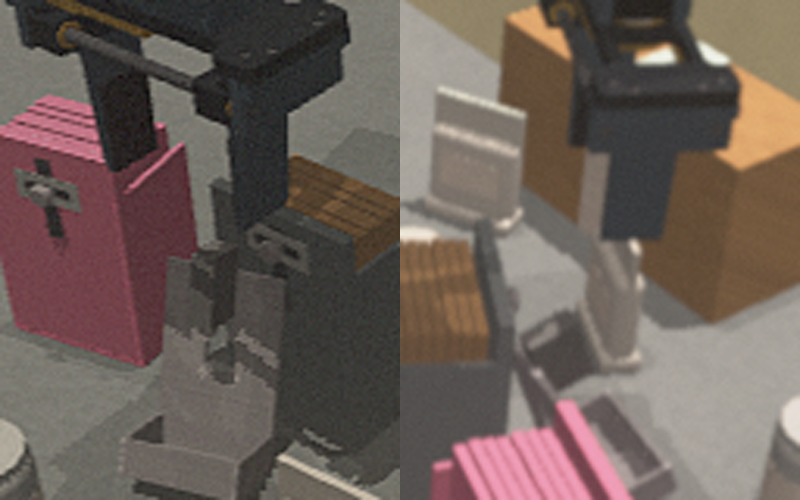

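View pics/w6.png

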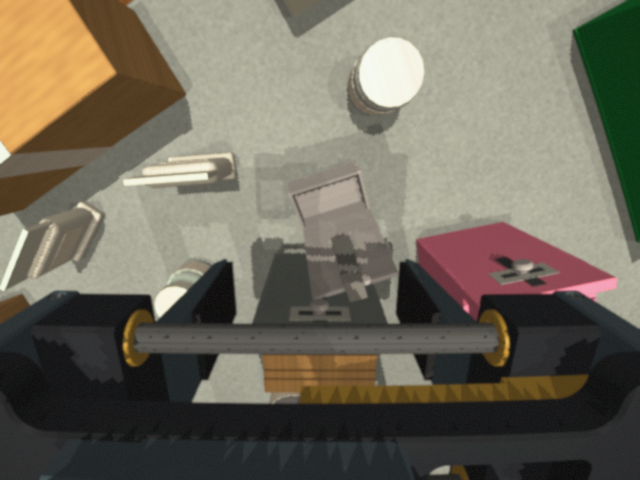

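Run:
```python
import cv2,numpy as np
a=cv2.imread('pics/scene6.png')[220:320,180:290];b=cv2.imread('pics/side6.png')[220:350,340:470];c=cv2.imread('pics/w6.png')[150:330,240:410]
cv2.imwrite('pics/z6.png',np.hstack([cv2.convertScaleAbs(cv2.resize(a,(400,400),interpolation=2),alpha=1.5),cv2.convertScaleAbs(cv2.resize(b,(400,400),interpolation=2),alpha=1.5)]))
cv2.imwrite('pics/z6w.png',cv2.convertScaleAbs(cv2.resize(c,None,fx=3.3,fy=3.3,interpolation=2),alpha=1.3))
```

```text
(no output)
```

View pics/z6.png

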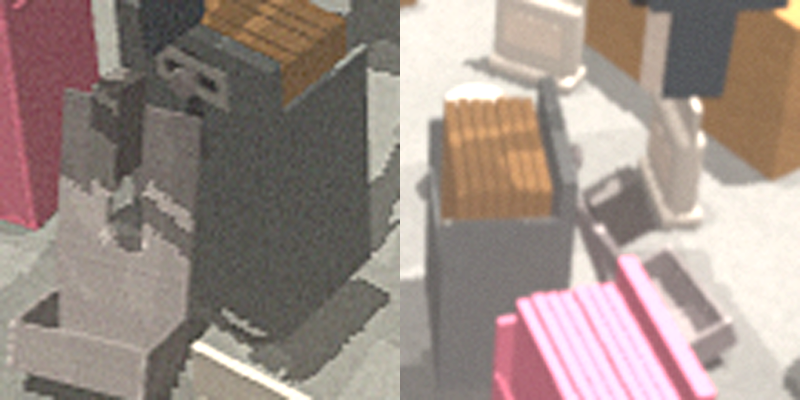

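View pics/z6w.png

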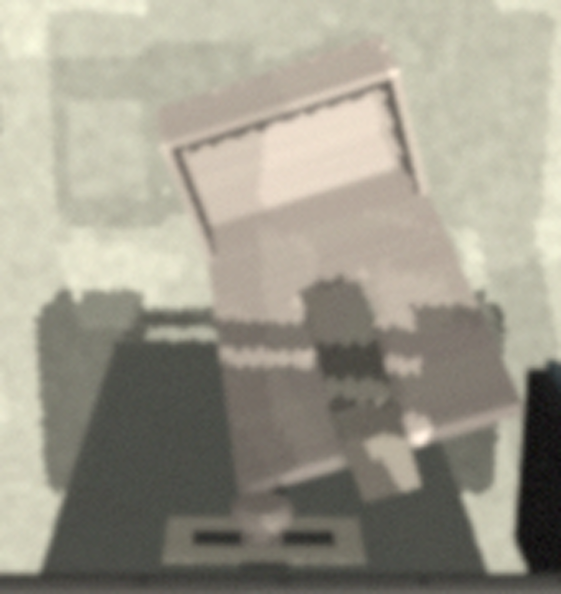

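```bash
cat > pnp.py <<'E'
from h import *
def fit(C,obj,pix,guess=None):
    K,d,R,t=C
    ok,rv,tv=cv2.solvePnP(np.array(obj,float),np.array(pix,float),K,d,flags=cv2.SOLVEPNP_SQPNP)
    ok,rv,tv=cv2.solvePnP(np.array(obj,float),np.array(pix,float),K,d,rv,tv,True,flags=cv2.SOLVEPNP_ITERATIVE)
    e=cv2.projectPoints(np.array(obj,float),rv,tv,K,d)[0][:,0]-np.array(pix)
    Rc=cv2.Rodrigues(rv)[0]; return R.T@Rc, R.T@(tv[:,0]-t), e
E
python3 - <<'E'
from pnp import *
import pickle
np.set_printoptions(precision=2,suppress=True)
st=pickle.load(open('w6.pkl','rb')); C=cam('wrist',st)
P=lambda u,v:(240+u/3.3-.35,150+v/3.3-.35)
D=[((-55,-40,25),(163,147)),((-55,40,25),(397,72)),((-55,-40,0),(160,107)),((-55,40,0),(380,38)),((0,-40,130),(243,493)),((0,40,130),(519,406)),((-5,-40,25),(212,250)),((-5,40,25),(425,193))]
R,t,e=fit(C,[a for a,b in D],[P(*b) for a,b in D])
print(R,t);print(e)
w=lambda p:R@np.array(p,float)+t
for p in [(0,-40,130),(0,40,130),(0,-40,0),(0,40,0),(-55,-40,0),(-55,40,0),(-21,0,148),(-21,0,124),(-21,0,100)]: print(p,w(p))
print(Ro.from_matrix(R).as_euler('xyz',degrees=True))
E
```

```text
[[-0.9  -0.21 -0.37]
 [ 0.19 -0.98  0.08]
 [-0.38  0.    0.93]] [ 643.03 -185.74  -11.08]
[[ 0.17 -0.7 ]
 [-0.14 -0.55]
 [-0.01  0.2 ]
 [ 0.22 -0.5 ]
 [ 0.9  -1.3 ]
 [-0.73  1.31]
 [-0.6   2.28]
 [ 0.15 -0.65]]
(0, -40, 130) [ 603.41 -135.8   109.06]
(0, 40, 130) [ 586.45 -213.98  109.34]
(0, -40, 0) [ 651.51 -146.65  -11.22]
(0, 40, 0) [ 634.55 -224.83  -10.95]
(-55, -40, 0) [ 701.26 -157.37    9.64]
(-55, 40, 0) [ 684.3  -235.55    9.92]
(-21, 0, 148) [ 607.26 -177.48  133.82]
(-21, 0, 124) [ 616.14 -179.48  111.61]
(-21, 0, 100) [ 625.02 -181.48   89.41]
[  0.21  22.29 167.84]
```

Request:
play_rows(increments=[[-4,-4,0,6,0.56],[-10,-5,0,6,0.56],[-10,-5,-10,6,0.56],[0,0,-20,0,0.56],[0,0,-20,0,0.56],[0,0,-10,0,0.56],[0,0,0,0,0.56],[0,0,0,0,0.56],[0,0,0,0,0.56]], newtons=8)

```text
time_s: 18.0
ee_pos: [635.4, -183.9, 179.9]
ee_rot: [180.0, -0.1, -12.0]
force: [-0.0, 0.5, -0.0]
gripper_width: 40.4
```

```bash
python3 look.py 7
python3 - <<'E'
from h import *
import pickle
st=env.state(); im=env.grab_frame('wrist')[:,:,::-1]; cv2.imwrite('pics/w7.png',im); pickle.dump(st,open('w7.pkl','wb')); print(st['time_s'],st['ee_pos'],st['ee_rot'])
cv2.imwrite('pics/z7.png',cv2.convertScaleAbs(cv2.resize(im[180:330,220:420],None,fx=4,fy=4,interpolation=2),alpha=1.3))
E
```

```text
18.0 [ 635.42 -183.94  179.88] [179.99  -0.1  -12.02] [-0.05  0.45 -0.01] [-0.03  0.13  0.05] 40.447200378579026
18.1 [ 635.24666801 -183.8199984   179.6186737 ] [ 1.79989347e+02 -6.56861179e-02 -1.20196923e+01]
```

View pics/c7.png

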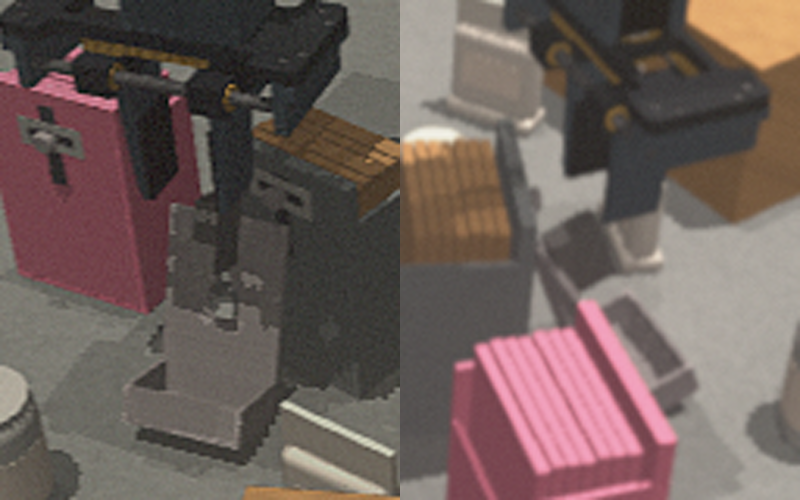

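View pics/z7.png

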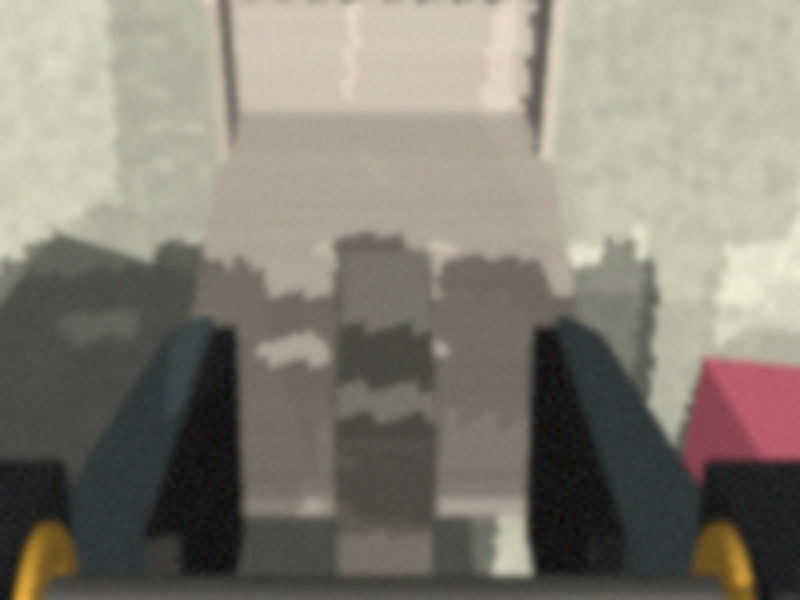

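Request:
play_rows(increments=[[0,0,-15,0,0.56],[0,0,-15,0,0.56],[0,0,-10,0,0.56],[0,0,-6,0,0.56],[0,0,0,0,0.56]])

```text
time_s: 18.77
ee_pos: [634.8, -183.7, 132.3]
ee_rot: [-180.0, 0.1, -12.0]
force: [-0.5, 0.9, -1.3]
gripper_width: 39.9
```

```bash
python3 look.py 8
python3 - <<'E'
from h import *
im=env.grab_frame('wrist')[:,:,::-1]
cv2.imwrite('pics/z8.png',cv2.convertScaleAbs(cv2.resize(im[180:330,220:420],None,fx=4,fy=4,interpolation=2),alpha=1.3))
E
```

```text
18.775 [ 634.76 -183.72  132.32] [-180.      0.06  -12.02] [-0.46  0.91 -1.27] [-0.03  0.14  0.04] 39.896089948001766
```

View pics/c8.png

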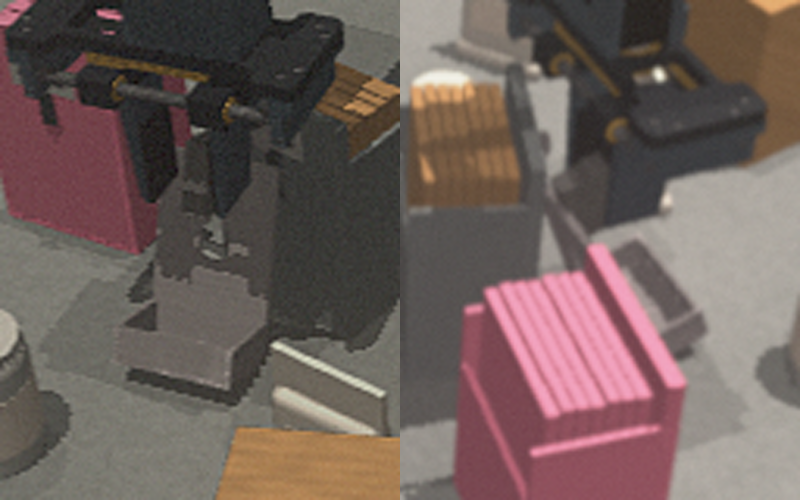

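View pics/z8.png

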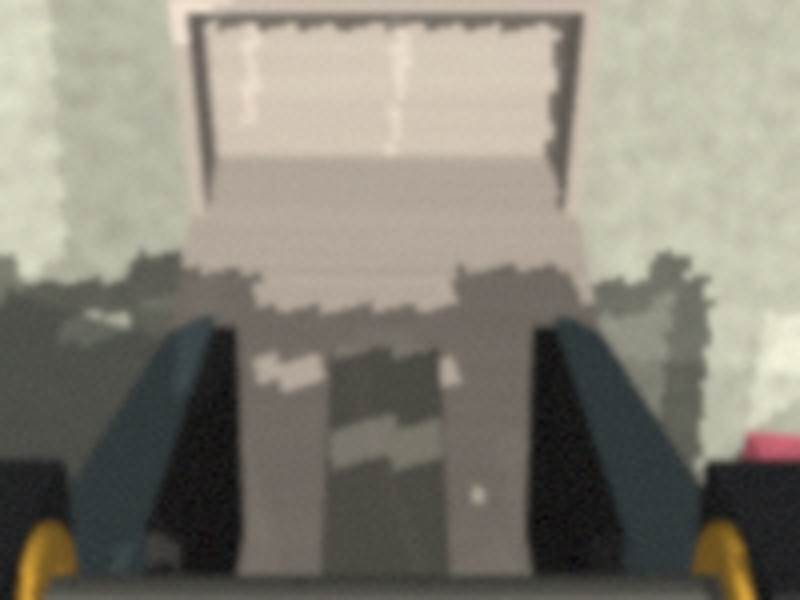

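Request:
play_rows(increments=[[0,0,0,0,0.75],[0,0,0,0,1],[0,0,0,0,1],[0,0,0,0,1],[4,-0.8,0,0,1],[6,-1.2,0.5,0,1],[6,-1.2,0.5,0,1],[6,-1.2,0.5,0,1],[6,-1.2,0,0,1],[6,-1.2,0,0,1],[6,-1.2,0,0,1],[0,0,0,0,1],[0,0,0,0,1]], newtons=8)

```text
time_s: 20.55
ee_pos: [674.8, -191.7, 134.2]
ee_rot: [-180.0, 0.0, -12.0]
force: [0.0, 0.1, -2.6]
gripper_width: 16.1
```

```bash
python3 look.py 9
python3 - <<'E'
from h import *
im=env.grab_frame('wrist')[:,:,::-1]
cv2.imwrite('pics/z9.png',cv2.convertScaleAbs(cv2.resize(im[150:330,220:420],None,fx=4,fy=3.3,interpolation=2),alpha=1.3))
E
```

```text
20.55 [ 674.83 -191.68  134.23] [-180.      0.03  -12.02] [ 0.03  0.13 -2.61] [-0.06  0.13  0.  ] 16.09129914803547
```

View pics/c9.png

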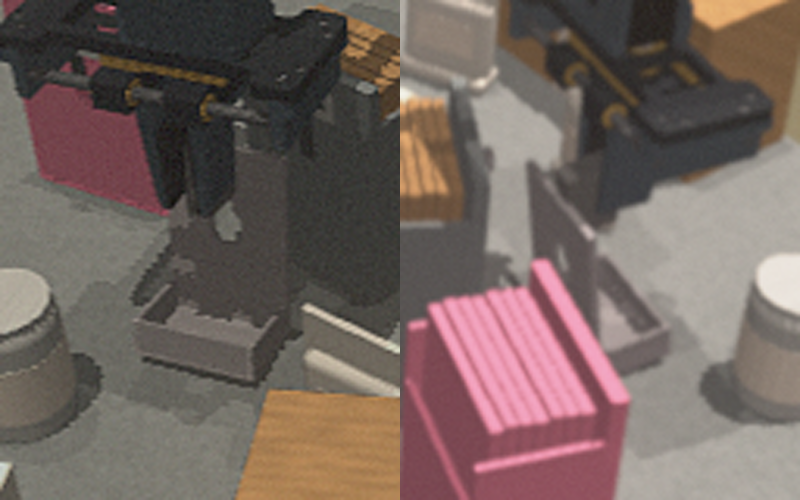

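View pics/z9.png

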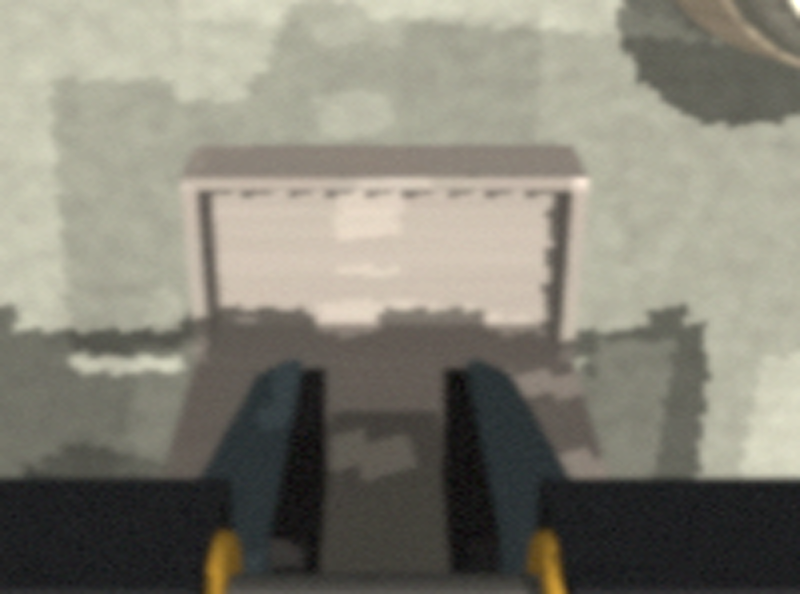

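Request:
play_rows(increments=[[0,0,-2,0,1],[0,0,-2,0,1],[0,0,-2,0,1],[0,0,-1,0,1],[0,0,0,0,1]])

```text
time_s: 21.32
ee_pos: [678.0, -192.5, 132.2]
ee_rot: [180.0, -0.6, -12.0]
force: [1.7, 0.2, 10.7]
gripper_width: 16.0
```

Request:
play_rows(increments=[[0,0,2,0,1],[0,0,1,0,0.85],[0,0,0,0,0.8],[0,0,0,0,0.7],[0,0,0,0,0.5],[0,0,0,0,0.5],[0,0,10,0,0.5],[0,0,20,0,0.5],[0,0,30,0,0.4],[-15,3,25,0,0.2],[-20,4,15,0,0],[-5,1,0,0,0],[0,0,0,0,0],[0,0,0,0,0]])

```text
time_s: 23.08
ee_pos: [635.1, -183.8, 229.4]
ee_rot: [-180.0, 0.1, -12.0]
force: [0.3, -0.6, 0.1]
gripper_width: 91.0
```

```bash
python3 look.py 10
python3 - <<'E'
from h import *
import pickle
st=env.state(); im=env.grab_frame('wrist')[:,:,::-1]; cv2.imwrite('pics/w10.png',im); pickle.dump(st,open('w10.pkl','wb')); print(st['time_s'],st['ee_pos'],st['ee_rot'])
cv2.imwrite('pics/z10.png',cv2.convertScaleAbs(cv2.resize(im[130:310,220:420],None,fx=4,fy=3.3,interpolation=2),alpha=1.3))
E
```

```text
23.075 [ 635.12 -183.77  229.44] [-180.      0.08  -12.02] [ 0.31 -0.55  0.11] [0.01 0.15 0.01] 90.96748093051151
23.175 [ 635.19026834 -183.79920191  229.41793607] [-1.79998853e+02  8.03219938e-02 -1.20172709e+01]
```

View pics/c10.png

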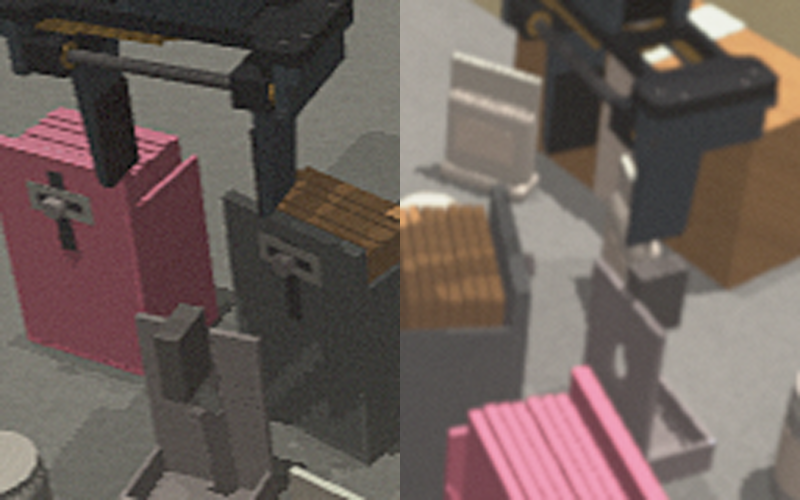

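View pics/z10.png

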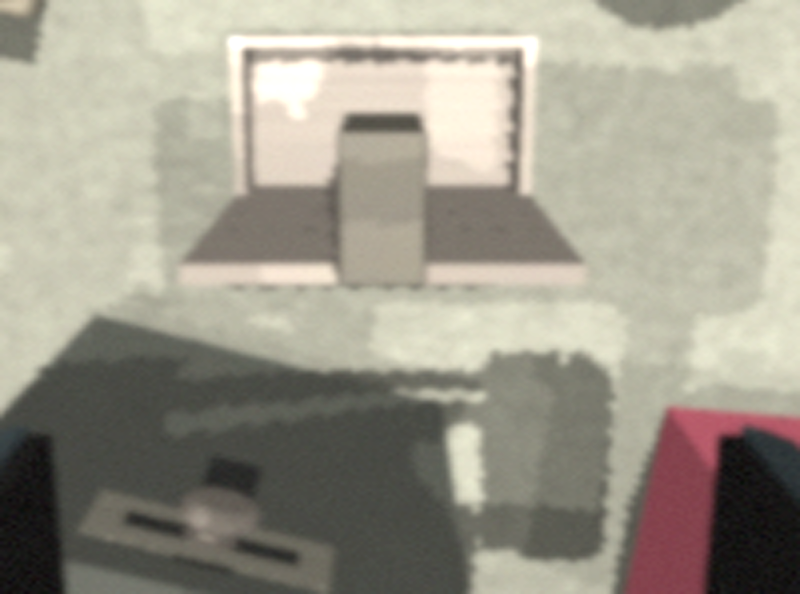

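Run:
```python
from h import *
import pickle
np.set_printoptions(precision=1,suppress=True)
st=pickle.load(open('w10.pkl','rb')); C=cam('wrist',st)
P=lambda u,v:(220+u/4-.4,130+v/3.3-.4)
a=[onz(C,P(*p),148) for p in [(341,130),(423,130),(426,284),(340,284)]]
print(np.array(a)); print(np.mean(a,0), np.linalg.norm(a[1]-a[0]),np.linalg.norm(a[2]-a[1]))
l=onz(C,P(180,285),130); r=onz(C,P(587,286),130); d=l-r; print(l,r,(l+r)/2,np.linalg.norm(d),np.degrees(np.arctan2(d[1],d[0]))-90)
# stud from this view: head centre px
for p in [(222,505),(222,515)]:
  print(onz(C,P(*p),145))
ex=np.array([np.cos(np.radians(150)),np.sin(np.radians(150)),0]); ey=np.array([-ex[1],ex[0],0]); o0=np.array([604.4,-141.7,0])
for zs in(143,145,147):
  X=o0-11*ex-1*ey+[0,0,zs]; q=proj(C,X)[0]; print(zs,(q[0]-220+.4)*4,(q[1]-130+.4)*3.3)
for y in(-8,8):
  X=o0-9*ex+(y-1)*ey+[0,0,145]; q=proj(C,X)[0]; print((q[0]-220+.4)*4,(q[1]-130+.4)*3.3)
```

```text
[[ 694.9 -188.6  148. ]
 [ 691.9 -202.7  148. ]
 [ 658.8 -196.5  148. ]
 [ 662.1 -181.1  148. ]]
[ 676.9 -192.2  148. ] 14.400731130382374 33.69936027370163
[ 664.3 -148.8  130. ] [ 647.4 -227.   130. ] [ 655.8 -187.9  130. ] 80.07849631481344 -12.2003286854371
[ 613.4 -146.3  145. ]
[ 610.8 -145.7  145. ]
143 221.95774550523728 497.4496444592605
145 220.77811584391438 500.9642747571132
147 219.58150758829774 504.5298724686594
178.93765356928438 498.72203141777214
256.91420328607876 517.6911161408573
```

Request:
play_rows(increments=[[10,-2,0,-0.2,0],[20,-4,0,0,0],[15,-3.4,-10,0,0],[0,0,-25,0,0],[0,0,-25,0,0],[0,0,-20,0,0],[0,0,-14,0,0],[0,0,-10,0,0],[0,0,0,0,0],[0,0,0,0,0.3],[0,0,0,0,0.6],[0,0,0,0,1],[0,0,0,0,1],[0,0,0,0,1],[0,0,0,0,1],[0,0,0,0,1],[0,0,0,0,1]], newtons=60)

```text
time_s: 25.35
ee_pos: [680.0, -193.1, 126.4]
ee_rot: [-180.0, 0.0, -12.2]
force: [0.1, 1.6, 4.0]
gripper_width: 15.5
```

Request:
play_rows(increments=[[0,0,4,0,1],[0,0,8,0,1],[0,0,15,0,1],[0,0,18,0,1],[0,0,15,0,1],[-2,2,9,-3,1],[-2,3,4,-4,1],[-2,4,2,-4,1],[-2,4,0,-4,1],[-2,2,0,-2.8,1],[0,0,0,0,1],[0,0,0,0,1],[0,0,0,0,1]])

```text
time_s: 26.98
ee_pos: [670.1, -178.3, 201.7]
ee_rot: [180.0, -0.0, -30.0]
force: [-1.1, 0.8, -3.6]
gripper_width: 15.8
```

```bash
python3 look.py 11
python3 - <<'E'
from h import *
import pickle
st=env.state(); im=env.grab_frame('wrist')[:,:,::-1]; cv2.imwrite('pics/w11.png',im); pickle.dump(st,open('w11.pkl','wb')); print(st['time_s'],st['ee_pos'],st['ee_rot'])
cv2.imwrite('pics/z11.png',cv2.convertScaleAbs(cv2.resize(im[150:330,220:420],None,fx=4,fy=3.3,interpolation=2),alpha=1.3))
E
```

```text
26.975 [ 670.06 -178.32  201.65] [180.    -0.01 -30.01] [-1.09  0.82 -3.58] [ 0.04  0.11 -0.02] 15.770762077947822
27.075 [ 670.00591191 -178.30701638  201.50816004] [ 1.79993686e+02 -2.70825603e-03 -3.00190440e+01]
```

View pics/c11.png

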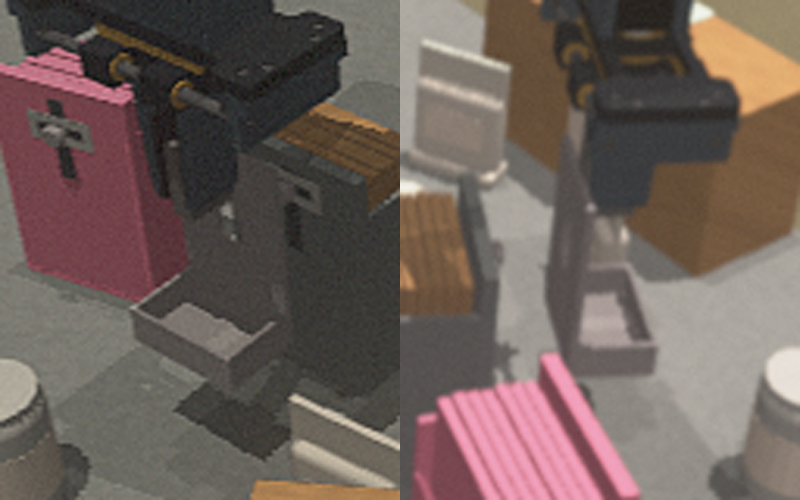

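View pics/z11.png

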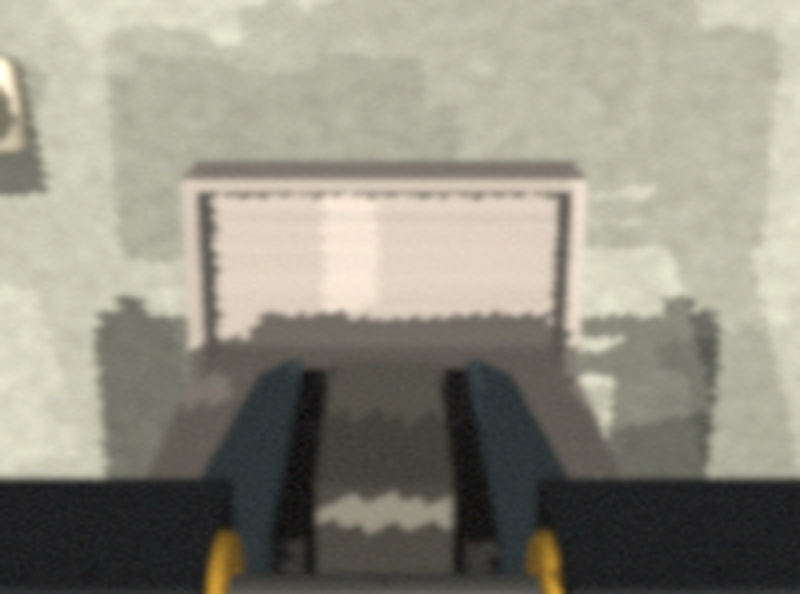

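Run:
```python
from h import *
import pickle
np.set_printoptions(precision=1,suppress=True)
st=pickle.load(open('w11.pkl','rb')); C=cam('wrist',st)
n=np.array([np.cos(np.radians(30)),-np.sin(np.radians(30)),0]); ey=np.array([-.5,-.866,0])
def w(x,y,z): return st['ee_pos']+n*(-24.9-x)+ey*y+[0,0,z-126.4]
for p in [(-55,-40,25),(-55,40,25),(-55,-40,0),(-55,40,0),(-5,-40,25),(-5,40,25),(-38,-8,100),(-38,8,100)]:
    q=proj(C,w(*p))[0]; print(p,(q[0]-220+.4)*4,(q[1]-150+.4)*3.3)
```

```text
(-55, -40, 25) 181.8670473710268 180.94530829844723
(-55, 40, 25) 589.3761061097047 180.80017812821373
(-55, -40, 0) 198.88277366355223 161.54455360416603
(-55, 40, 0) 572.3230124195576 161.40769768934211
(-5, -40, 25) 192.59595000905037 376.83888853698693
(-5, 40, 25) 578.8149010887145 376.7414821163508
(-38, -8, 100) 330.94929575100934 360.5414462340819
(-38, 8, 100) 440.47210615943084 360.51287156730865
```

Request:
play_rows(increments=[[-4.3,2.5,0,0,1],[-5.2,3,0,0,1],[-5.2,3,0,0,1],[-5.2,3,0,0,1],[-4.3,2.5,0,0,1],[-3.5,2,0,0,1],[-1.7,1,0,0,1],[0,0,0,0,1],[0,0,0,0,1]])

```text
time_s: 28.25
ee_pos: [640.7, -161.2, 201.4]
ee_rot: [180.0, -0.0, -30.0]
force: [0.4, -0.7, -3.4]
gripper_width: 15.5
```

Request:
play_rows(increments=[[-1.7,1,0,0,1],[-1.7,1,0,0,1],[-1.7,1,0,0,1],[0,0,0,0,1]])

```text
time_s: 28.75
ee_pos: [635.3, -158.1, 201.5]
ee_rot: [180.0, 0.0, -30.0]
force: [-0.4, 0.1, -3.6]
gripper_width: 16.1
```

Request:
play_rows(increments=[[-0.9,0.5,0,0,1],[-0.9,0.5,0,0,1],[-0.9,0.5,0,0,1],[0,0,0,0,1]])

```text
time_s: 29.25
ee_pos: [632.7, -156.6, 201.5]
ee_rot: [180.0, 0.0, -30.0]
force: [0.5, -0.1, -3.2]
gripper_width: 15.9
```

Request:
play_rows(increments=[[-0.9,0.5,0,0,1],[-0.9,0.5,0,0,1],[-0.9,0.5,0,0,1],[0,0,0,0,1]])

```text
time_s: 29.75
ee_pos: [630.0, -155.2, 201.5]
ee_rot: [180.0, -0.0, -30.0]
force: [-0.7, 0.6, -4.1]
gripper_width: 15.7
```

Request:
play_rows(increments=[[-0.9,0.5,0,0,1],[-0.9,0.5,0,0,1],[-0.9,0.5,0,0,1],[0,0,0,0,1]])

```text
time_s: 30.25
ee_pos: [627.3, -153.6, 201.5]
ee_rot: [180.0, 0.0, -30.0]
force: [-0.4, 0.5, -3.9]
gripper_width: 15.7
```

Request:
play_rows(increments=[[-0.9,0.5,0,0,1],[-0.9,0.5,0,0,1],[0,0,0,0,1]])

```text
time_s: 30.62
ee_pos: [626.6, -153.2, 201.6]
ee_rot: [-180.0, -0.2, -30.0]
force: [4.3, -2.0, -5.1]
gripper_width: 15.6
```

Request:
play_rows(increments=[[0,0,-1.5,0,1],[0,0,-1.5,0,1],[0,0,-1.5,0,1],[0,0,-1.5,0,1],[0,0,0,0,1]])

```text
time_s: 31.25
ee_pos: [626.8, -153.1, 196.4]
ee_rot: [-179.9, -0.2, -30.0]
force: [4.7, -3.0, -0.2]
gripper_width: 15.8
```

Request:
play_rows(increments=[[0,0,-1.5,0,1],[0,0,-1.5,0,1],[0,0,-1.5,0,1],[0,0,-1.5,0,1],[0,0,0,0,1]])

```text
time_s: 31.88
ee_pos: [626.8, -153.0, 190.7]
ee_rot: [-179.9, -0.2, -30.0]
force: [4.2, -3.1, 0.5]
gripper_width: 15.8
```

Request:
play_rows(increments=[[0,0,-1.5,0,1],[0,0,-1.5,0,1],[0,0,-1.5,0,1],[0,0,0,0,1]])

```text
time_s: 32.38
ee_pos: [626.6, -153.4, 187.7]
ee_rot: [-180.0, -0.3, -30.1]
force: [2.7, -3.9, 8.7]
gripper_width: 15.6
```

Request:
play_rows(increments=[[0,0,-1.5,0,1],[0,0,-1,0,1],[0,0,0,0,1]])

```text
time_s: 32.75
ee_pos: [626.4, -153.8, 184.7]
ee_rot: [180.0, -0.2, -30.1]
force: [3.4, -4.3, 6.2]
gripper_width: 15.6
```

Request:
play_rows(increments=[[0,0,-1,0,1],[0,0,-1,0,1],[0,0,-1,0,1],[0,0,0,0,1]])

```text
time_s: 33.25
ee_pos: [626.4, -153.8, 182.8]
ee_rot: [180.0, -0.3, -30.1]
force: [1.8, -4.3, 11.2]
gripper_width: 15.9
```

Request:
play_rows(increments=[[0,0,-1,0,1],[0,0,-1,0,1],[0,0,0,0,1],[0,0,0,0,1]])

```text
time_s: 33.75
ee_pos: [626.4, -153.7, 181.8]
ee_rot: [-180.0, -0.3, -30.1]
force: [0.9, -4.2, 15.5]
gripper_width: 15.9
```

Request:
play_rows(increments=[[0,0,-1,0,1],[0,0,0,0,1],[0,0,0,0,1]])

```text
time_s: 34.12
ee_pos: [626.4, -153.7, 181.5]
ee_rot: [-180.0, -0.3, -30.0]
force: [0.2, -3.4, 17.4]
gripper_width: 15.9
```

```bash
python3 look.py 12
```

```text
34.125 [ 626.44 -153.67  181.54] [-179.98   -0.35  -30.04] [ 0.16 -3.44 17.4 ] [-0.35  0.61 -0.25] 15.879816400187316
```

View pics/c12.png

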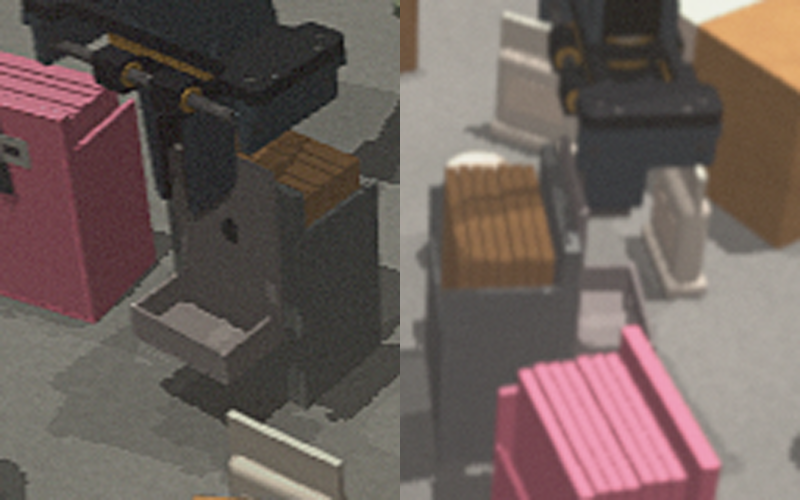

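Request:
play_rows(increments=[[0,0,-1,0,1],[0,0,-1,0,1],[0,0,0,0,1],[0,0,0,0,1]])

```text
time_s: 34.72
ee_pos: [626.5, -153.7, 181.2]
ee_rot: [-180.0, -0.4, -30.0]
force: [-1.3, -3.2, 24.6]
gripper_width: 15.7
```

Request:
play_rows(increments=[[0,0,2,0,1],[0,0,2,0,1],[0,0,1.5,0,1],[0,0,0,0,1]])

```text
time_s: 35.22
ee_pos: [626.4, -153.7, 181.7]
ee_rot: [180.0, -0.2, -30.1]
force: [3.5, -4.2, 4.1]
gripper_width: 15.9
```

Request:
play_rows(increments=[[0.9,-0.9,0.5,0,1],[0,0,0,0,0.9],[0,0,0,0,0.85],[0,0,0,0,0.8],[0,0,0,0,0.7],[0,0,0,0,0.6],[0,0,0,0,0.5],[0,0,0,0,0.5],[0,0,0,0,0.5]])

```text
time_s: 36.35
ee_pos: [626.4, -153.5, 180.4]
ee_rot: [180.0, 0.0, -30.0]
force: [-0.6, 0.1, 1.2]
gripper_width: 45.5
```

Request:
play_rows(increments=[[0,0,5,0,0.5],[0,0,15,0,0.5],[0,0,25,0,0.5],[0,0,25,0,0.5],[-20,12,15,0,0.5],[-30,17,0,0,0.5],[-10,6,0,0,0.5],[0,0,0,0,0.5],[0,0,0,0,0.5],[0,0,0,0,0.5]])

```text
time_s: 37.6
ee_pos: [567.2, -119.0, 265.1]
ee_rot: [180.0, 0.0, -30.0]
force: [0.2, 1.0, -0.7]
gripper_width: 45.3
```

```bash
python3 look.py 13
python3 - <<'E'
from h import *
import pickle
st=env.state(); im=env.grab_frame('wrist')[:,:,::-1]; cv2.imwrite('pics/w13.png',im); pickle.dump(st,open('w13.pkl','wb')); print(st['time_s'],st['ee_pos'],st['ee_rot'])
a=cv2.imread('pics/scene13.png')[190:310,190:310];b=cv2.imread('pics/side13.png')[220:350,330:460]
cv2.imwrite('pics/z13.png',np.hstack([cv2.convertScaleAbs(cv2.resize(a,(400,400),interpolation=2),alpha=1.5),cv2.convertScaleAbs(cv2.resize(b,(400,400),interpolation=2),alpha=1.5)]))
E
```

```text
37.6 [ 567.16 -118.99  265.08] [179.99   0.01 -30.04] [ 0.24  0.99 -0.69] [0.02 0.24 0.01] 45.263339217165715
37.7 [ 566.93802248 -118.91140634  265.05389032] [ 1.79986080e+02  2.35540712e-02 -3.00426434e+01]
```

View pics/z13.png

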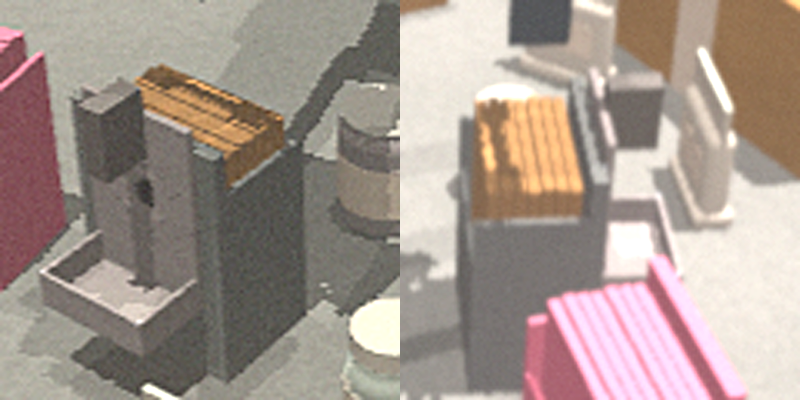

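View pics/w13.png

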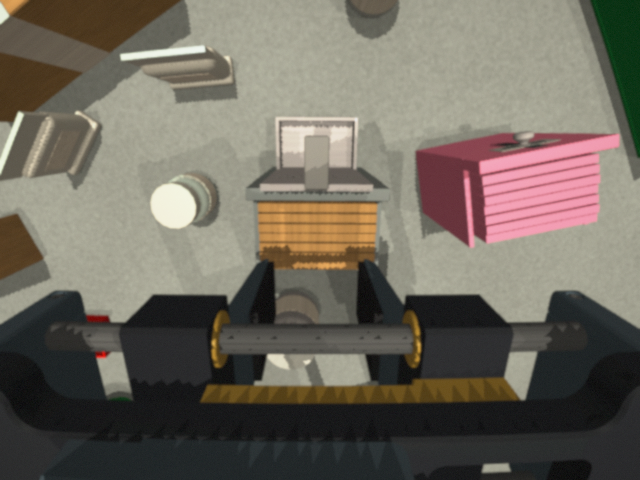

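Run:
```python
from h import *
import pickle
np.set_printoptions(precision=1,suppress=True)
st=pickle.load(open('w13.pkl','rb')); C=cam('wrist',st); S=cam('scene')
n=np.array([.866,-.5,0]); ey=np.array([-.5,-.866,0]); o=np.array([604.4,-141.7,0])+ey*-.6
im=cv2.imread('pics/w13.png'); sc=cv2.imread('pics/scene13.png')
u,v=240,105; z=cv2.resize(im[v:v+100,u:u+160],None,fx=5,fy=5,interpolation=2)
z2=cv2.resize(sc[200:300,190:300],None,fx=5.4,fy=5.4,interpolation=2)
for b,col in ((55,(0,255,0)),(58,(0,0,255))):
  w=lambda x,y,zz:o-n*x+ey*y+np.array([0,0,zz+b])
  for p in [(0,-40,130),(0,40,130),(-38,-8,148),(-38,8,148),(-4,-8,148),(-4,8,148),(-55,-40,25),(-55,40,25)]:
    q=(proj(C,w(*p))[0]-[u,v]+.4)*5; cv2.circle(z,(int(q[0]),int(q[1])),2,col,-1)
    q=(proj(S,w(*p))[0]-[190,200]+.4)*5.4; cv2.circle(z2,(int(q[0]),int(q[1])),2,col,-1)
cv2.imwrite('pics/o1.png',z);cv2.imwrite('pics/o2.png',z2)
```

```text
(no output)
```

View pics/o1.png

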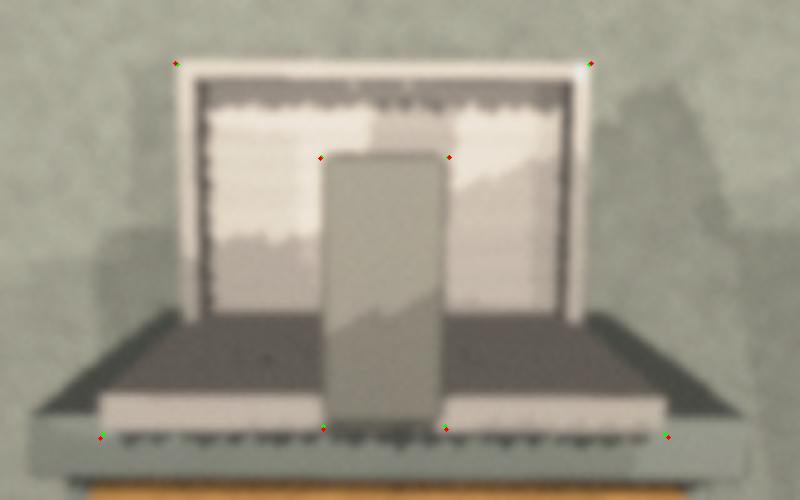

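View pics/o2.png

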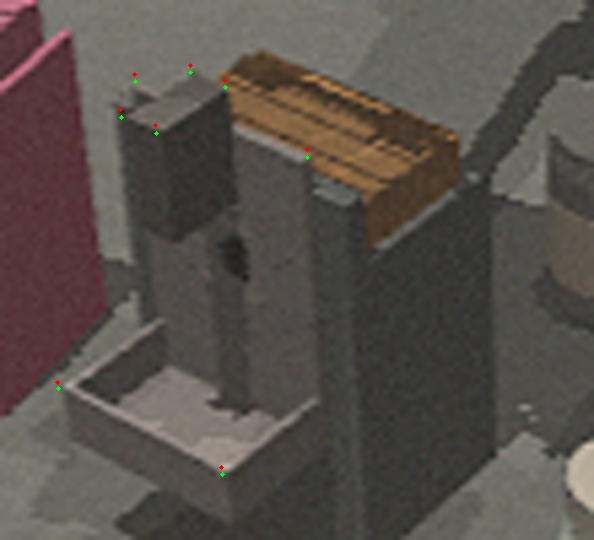

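```bash
python3 -c "
from workcell import env
print(env.job_done())"
```

```text
the job is handed in; nothing more can be done
None
```

The tray is hanging on the stud and I've handed the job in at about 38 s. One collision on the way may have broken the 45 N limit; I can't tell.

**The collision:** on the first carry I kept the tray too low and knocked it against the dispenser, which turned it in the gripper. The wrist read only about 12 N when I checked afterwards. The peak force between tray and dispenser was not recorded.

**Recovery:** I set the tray down in front of the dispenser, and when I let go it tipped back and leaned against it. I pulled it upright by the block, measured it again and gripped it squarely.

**Hanging it:** the keyhole went over the stud head with no noticeable resistance. The plate met the face where I expected it, with about 5 N.
- **Slide down:** I lowered it about 20 mm until it stopped, pushing down with about 25 N at the most.
- **Release:** I eased off the load, opened the fingers and moved the arm clear.

**Last checks:**
- **Position:** the tray hangs upright and square. From the tool height its seat is at 145 mm, which matches my camera estimate of the stud's height (145 ± 1.5 mm). The scene camera differed by about a pixel, which I put down to its calibration.
- **Locking:** I could not see the stud head behind the grip block, so "fully home" rests on the hard stop and the matching height.
- **Other items:** no bystander looked disturbed in the pictures, but I did not measure them.

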